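# Close up a plaster casting mould for pouring

## Task

Close up the plaster casting mould ready for pouring: set its lower half (the one with the two brass pins) in the middle of the moulding board, square between the cleats, and stand the core that fits upright in the socket at the bottom of the cavity. Then lower the upper half over core and pins until it is fully down, and last put one iron weight on each end of it, clear of the pouring hole. Set each part down gently rather than dropping it, because plaster chips, and leave the thick core, the mixing cup and the brush where they are.

Things in the scene. Friction and masses are not known exactly. Their poses are not given: they have to be found in the camera images.
- board: Moulding board, fixed: grey-faced panel 190 x 120 x 18 mm, long along its x, a dark wooden cleat across each short end (14 mm wide, tops 33 mm above the bench, 158 mm clear between them). Origin: middle of its underside, at bench height, z up. The mould goes in the middle, on the panel 18 mm above the origin.
- lower_half: Lower mould half, loose plaster block 140 (x) x 60 (y) x 40 mm (z up), 0.25-0.5 kg. Round cavity in the top's middle, 42 mm wide, 18 deep; in its floor the core's socket, 23 wide, 14 deeper (floor 8 mm above the underside). Brass pins on top at x = +-50 mm, y = 0: 14 mm thick, tapering to 5, 16 high. Same both ways round. Origin: middle of the underside. Lies right way up on the bench.
- upper_half: Upper mould half, loose plaster block 140 (x) x 60 (y) x 30 mm (z up), 0.2-0.37 kg. Through holes: pouring hole, 34 mm wide, in the middle; pin holes, 16 wide, at x = +-50 mm, y = 0. Fully down its underside is 40 mm above the lower half's, and the core stands 18 mm out of its top. Same both ways round. Origin: middle of the underside. Lies right way up on the bench.
- core: The core that fits: plain aluminium rod standing upright, 20 mm in diameter, 80 mm tall, bevelled at the foot to 14 mm over the lowest 6 mm; about 0.07 kg. Origin: middle of its foot; z along it, up. It stands loosely in the socket, its foot on the socket's floor.
- thick_core: A core for another mould, which does not fit and stays where it is: aluminium rod standing upright, 34 mm in diameter, 80 mm tall. Origin: middle of its foot.
- weight_a: Iron weight, loose, standing upright: round body 38 mm in diameter and 34 mm tall, with a knob 22 mm in diameter on top, 52 mm tall in all; about 0.33 kg. Origin: middle of its underside, z up. Good places for the two weights are 48 mm either side of the middle along the upper half (one each side; they cover the pin holes).
- weight_b: The second iron weight, exactly like the first; either may go on either end.
- cup: White plastic mixing cup, loose, upright, 84 mm across the rim, 85 mm tall; stays where it is. Origin: middle of its underside.
- brush: Flat brush lying on the bench, 200 mm long; stays where it is. Origin near its middle, underside; x along it.
Mind the look-alikes: they are no part of the job. Leave any purple look-alike of the weight_b alone. Leave any red look-alike of the lower_half alone.

How it is judged (in metres and radians):
On the way, in this order (a step that is already met when the one before it is completed fails the run):
1. the lower half lies on the moulding board between the cleats and is released (x of lower_half in the frame of board between -0.013 and 0.013 m and y of lower_half in the frame of board between -0.02 and 0.02 m and z of lower_half in the frame of board between 0.015 and 0.0205 m and angle between the x axis of lower_half and the x axis of board, either way round below 0.2 rad and angle between lower_half's own z axis and vertical below 0.05 rad and contact force between the fingers and lower_half below 0.3 N and linear speed of lower_half below 0.02 m/s and angular speed of lower_half below 0.2 rad/s), for 0.2 s.
2. the fitting core stands in the socket of the lower half, released, with the upper half not yet on (x of lower_half in the frame of board between -0.013 and 0.013 m and y of lower_half in the frame of board between -0.02 and 0.02 m and z of lower_half in the frame of board between 0.015 and 0.0205 m and angle between the x axis of lower_half and the x axis of board, either way round below 0.2 rad and angle between lower_half's own z axis and vertical below 0.05 rad and x of core in the frame of lower_half between -0.004 and 0.004 m and y of core in the frame of lower_half between -0.004 and 0.004 m and z of core in the frame of lower_half between 0.005 and 0.011 m and angle between core's own z axis and vertical below 0.12 rad and contact force between the fingers and core below 0.3 N and linear speed of core below 0.02 m/s and angular speed of core below 0.2 rad/s), for 0.2 s.
3. the upper half lies fully down on the lower half, over core and pins, released (x of lower_half in the frame of board between -0.013 and 0.013 m and y of lower_half in the frame of board between -0.02 and 0.02 m and z of lower_half in the frame of board between 0.015 and 0.0205 m and angle between the x axis of lower_half and the x axis of board, either way round below 0.2 rad and angle between each of lower_half, upper_half's own z axis and vertical below 0.05 rad and x of core in the frame of lower_half between -0.004 and 0.004 m and y of core in the frame of lower_half between -0.004 and 0.004 m and z of core in the frame of lower_half between 0.005 and 0.011 m and angle between core's own z axis and vertical below 0.12 rad and x of upper_half in the frame of lower_half between -0.005 and 0.005 m and y of upper_half in the frame of lower_half between -0.005 and 0.005 m and z of upper_half in the frame of lower_half between 0.037 and 0.0425 m and angle between the x axis of upper_half and the x axis of lower_half, either way round below 0.08 rad and contact force between the fingers and upper_half below 0.3 N and linear speed of upper_half below 0.02 m/s and angular speed of upper_half below 0.2 rad/s), for 0.2 s.
4. one weight stands on each end of the upper half, released (((x of weight_a in the frame of upper_half between 0.034 and 0.064 m and y of weight_a in the frame of upper_half between -0.018 and 0.018 m and z of weight_a in the frame of upper_half between 0.027 and 0.033 m and angle between each of weight_a, weight_b's own z axis and vertical below 0.08 rad and x of weight_b in the frame of upper_half between -0.064 and -0.034 m and y of weight_b in the frame of upper_half between -0.018 and 0.018 m and z of weight_b in the frame of upper_half between 0.027 and 0.033 m) or (x of weight_a in the frame of upper_half between -0.064 and -0.034 m and y of weight_a in the frame of upper_half between -0.018 and 0.018 m and z of weight_a in the frame of upper_half between 0.027 and 0.033 m and angle between each of weight_a, weight_b's own z axis and vertical below 0.08 rad and x of weight_b in the frame of upper_half between 0.034 and 0.064 m and y of weight_b in the frame of upper_half between -0.018 and 0.018 m and z of weight_b in the frame of upper_half between 0.027 and 0.033 m)) and contact force between the fingers and weight_a below 0.3 N and contact force between the fingers and weight_b below 0.3 N and linear speed of each of weight_a, weight_b below 0.02 m/s and angular speed of each of weight_a, weight_b below 0.2 rad/s), for 0.2 s.
At the end, for the whole second after the job is handed in: Lower half flat on the board (13 mm lengthwise, 20 mm across, 0.2 rad); 20 mm core upright on its socket floor (4 mm); upper half fully down on the lower (5 mm, 0.08 rad); a weight upright on each end of it, 34 to 64 mm from its middle, 18 mm across; all released, at rest (all of step 3 and all of step 4 and linear speed of each of lower_half, core below 0.02 m/s and angular speed of each of lower_half, core below 0.2 rad/s and contact force between the fingers and lower_half below 0.3 N and contact force between the fingers and core below 0.3 N); the robot touches nothing.
It fails at once if the thick core is moved by more than 30 mm (distance of thick_core from where it was at the start of the episode above 0.03 m).
It fails at once if the mixing cup is moved by more than 30 mm (distance of cup from where it was at the start of the episode above 0.03 m).
It fails at once if the brush is moved by more than 30 mm (distance of brush from where it was at the start of the episode above 0.03 m).
It fails at once if a mould half, the core or a weight is let go in the air (20 mm or more above its place in the mould) ((height (world z) of lower_half above 0.038 m and contact force between the fingers and lower_half below 0.05 N) or (height (world z) of upper_half above 0.078 m and contact force between the fingers and upper_half below 0.05 N) or (height (world z) of core above 0.07 m and contact force between the fingers and core below 0.05 N) or (height (world z) of weight_a above 0.108 m and contact force between the fingers and weight_a below 0.05 N) or (height (world z) of weight_b above 0.108 m and contact force between the fingers and weight_b below 0.05 N)).
It fails at once if a mould half or a weight is rammed onto what is under it (more than 80 N) (contact force between lower_half and board above 80 N or contact force between upper_half and lower_half above 80 N or contact force between any of weight_a, weight_b and upper_half above 80 N).
It also fails if it takes over 144 s, if anything falls off the work surface, if the arm or the gripper's body presses on something with over 40 N, if the wrist force passes 120 N, or if a joint passes its speed limit or range.

## Robot

A 6-joint arm with a two-finger parallel gripper is mounted at the origin on the work surface. World frame = base frame: x ahead of the robot, y to its left, z up, the work surface at z = 0. Lengths are in mm, angles in degrees, forces in N, time in s.
With the tool pointing down it reaches from about 275 to 825 mm from the base axis. Payload 5.2 kg.
Tool frame: the origin (TCP) lies at the very end of the fingers, on their centre line; the grasp point (between the pads) lies 19 mm behind it; z points along the fingers, y is the direction in which the jaws open and shut (so a half turn about z gives the same grasp; the last joint's range is limited). The gripper opens to 93 mm and grips with 3 to 60 N. Pads are 15 mm wide; open, the fingers measure 128 mm over their backs; the gripper's body (75 mm by 188 mm) begins 65 mm behind the grasp point.
Start: joints at [-88.74, 14.817, 87.949, -0, 77.235, -11.62], TCP at [122.622, -536.161, 183.153] pointing down, gripper open.
Joint ranges: [-179.93, 179.93], [-52.35, 119.4], [10.71, 147.94], [-69.91, 249.91], [12.55, 155.21], [-178.61, 178.61]. Speed limits (degrees/s): [147.25, 147.25, 180, 180, 180, 180].

## Interface

Orientations are given as [roll, pitch, yaw] about the fixed x, y, z axes, in that order (R = Rz(yaw) Ry(pitch) Rx(roll)).
In Python, from workcell import bot, vision gives the robot as it stands.
- The arm moves only by the shell command python3 -m jog 'ROWS' [FORCE]. ROWS is a JSON object of lists of equal length, an entry for each row: "slide": the shift along the tool's x, y, z in m, a list of three; "angular": the turn, a rotation vector about the tool's x, y, z in degrees, a list of three; "jaw": the finger opening in m, from 0 to 0.093. In form: {"slide": [[tx, ty, tz], ...], "angular": [[ax, ay, az], ...], "jaw": [jaw, ...]}. A call has 1 to 12 rows; each row is the pose to reach, as a shift and turn from the pose commanded when the call began, along the tool's axes at that moment; what a row does not reach only later rows make up. A row lasts 1/12 s, in which the tool goes at most 41.7 mm and 7.16 degrees, less where a joint would pass 70% of its speed; a pose out of reach is approached as far as the arm can. A call with a gripper value outside its range is refused whole. The fingers move at their own pace and stop on an object; FORCE is the grip in N (left out, the last holds). Time passes only in rows, so rows that repeat a pose let the fingers close. It gives the time, the measured TCP pose, the force and the opening at its end, in the units of the state.
- bot.observe(): the state, without advancing time (a new reading comes with each control period).
- vision.read_camera(name): name is "side" or "top"; returns the picture (384x512x3 uint8, blue, green, red); there is no depth.
- vision.camera_info(name): a dict with "K" (3x3 intrinsics, pixels), "rvec" (rotation vector, rad) and "tvec" (3), from world to camera coordinates, as OpenCV has them. Camera axes: x right, y down, z forward; pixel columns grow to the right and rows downward; lengths in mm; the calibration is good to about 2 mm. A picture is of the moment at which its call begins. camera_info takes no time and is no camera call.
- bot.sign_off(): hands the job in, once; it reports no verdict.
The state is a dict: "time": time; "joint_positions": joint angles; "qvel": joint speeds; "tau": joint torques, N m; "position": TCP position; "ee_rot": TCP orientation; "ft_force": force on the tool from outside, world axes, zero at the start; "wrist_torque": the same for the moment, N m; "opening": finger opening in mm.
Only numpy, scipy, OpenCV 4.12 (cv2) and the standard library are available. Lean on these libraries where they do the work, as an engineer would, in place of code of your own. Each camera call takes 0.05 s, during which the arm holds its last target.

## Working session

There is one attempt and no reset: what is moved stays moved. The work goes in short steps, Python scripts to look and compute and a shell command to move; the robot and the scene stay as the last step left them, time stands still between calls to the robot, and variables do not carry over. Pictures are saved under pics/ and viewed, and the job is handed in when it is done.

```bash
ls; mkdir -p pics; python3 - <<'E'
from workcell import bot, vision
import cv2
print(bot.observe())
for n in ("side","top"):
    cv2.imwrite(f"pics/{n}0.png",vision.read_camera(n)); print(n,vision.camera_info(n))
E
```

```text
pics
{'time': 0.0, 'joint_positions': array([-8.87398441e+01,  1.48588403e+01,  8.80097504e+01, -1.71740530e-03,
        7.72361761e+01, -1.16205190e+01]), 'qvel': array([-0.02435772, -0.03704588,  0.0643205 , -0.02459299,  0.00690448,
        0.00815052]), 'tau': array([-9.47171211e-04, -4.37307930e+01, -2.84006059e+01,  7.18595507e-02,
        4.14819131e-02, -1.37104525e-04]), 'position': array([ 122.59539848, -535.53377931,  182.33102062]), 'ee_rot': array([-1.79897043e+02, -1.94630614e-02,  1.28810384e+01]), 'ft_force': array([ 1.01153634, -0.85766682,  0.52766863]), 'wrist_torque': array([-0.04082899,  0.01630974,  0.03441041]), 'opening': 92.68439495067476}
side {'K': array([[472.32156603,   0.        , 254.07153172],
       [  0.        , 472.32156603, 198.36491788],
       [  0.        ,   0.        ,   1.        ]]), 'rvec': array([ 0.8793877 , -2.30946413,  1.3070265 ]), 'tvec': array([ 413.65975256,  191.56378924, 1239.10214487])}
top {'K': array([[361.55180684,   0.        , 256.85008761],
       [  0.        , 361.55180684, 190.30806692],
       [  0.        ,   0.        ,   1.        ]]), 'rvec': array([ 2.19211868, -2.14478715,  0.16979849]), 'tvec': array([  42.43860461,  487.10972612, 1048.28873142])}
```

```bash
python3 - <<'E'
import cv2
for n in ("side","top"):
    im=cv2.imread(f"pics/{n}0.png"); cv2.imwrite(f"pics/{n}0b.png",cv2.resize(im,(800,600),interpolation=cv2.INTER_CUBIC))
E
```

```text
(no output)
```

View pics/side0b.png

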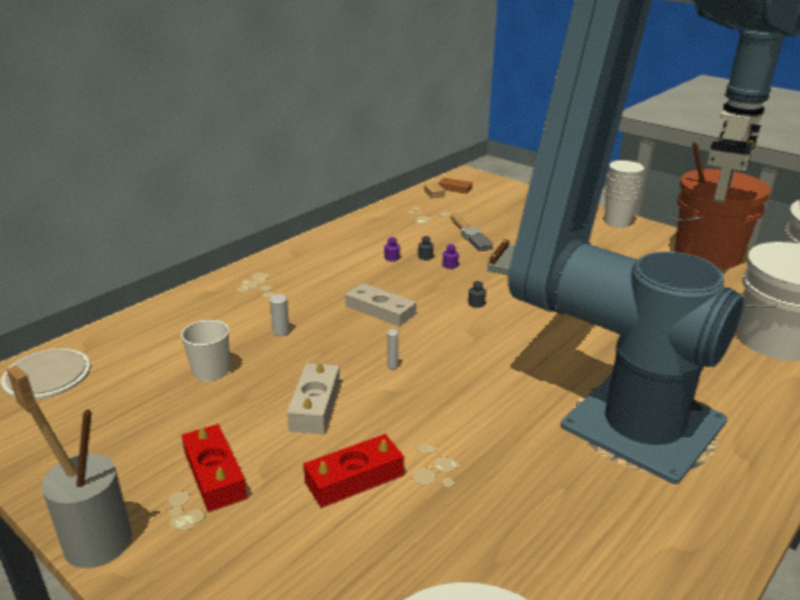

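View pics/top0b.png

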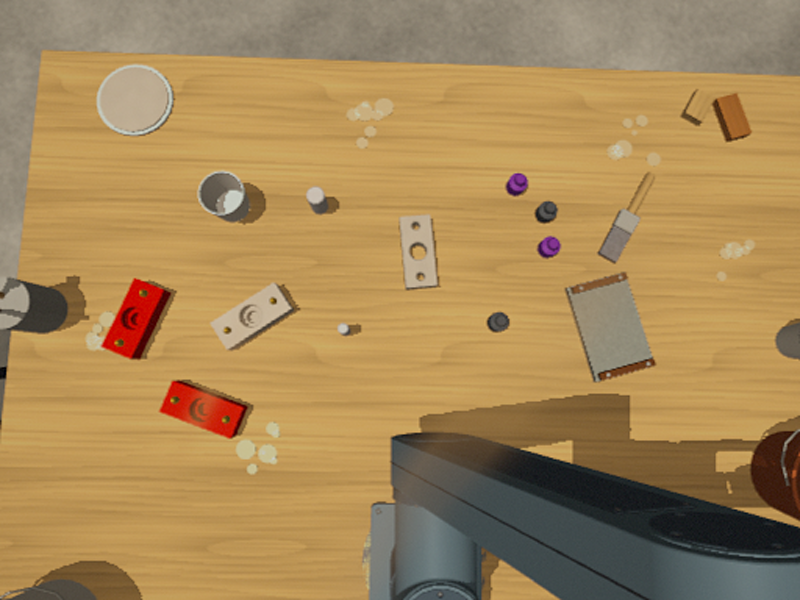

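The top view shows (800x600 pixels) the lower half at (252,316), the upper half at (419,252), the thin core at (345,328) and the thick core at (316,200). The dark weights are at (546,211) and (498,321), and the board is at (610,327). The red and purple look-alikes are visible, and so are the cup and brush. Next I'll crop in for accurate pixel positions.

```bash
cat > h.py <<'E'
import numpy as np, cv2
from workcell import bot, vision
from scipy.optimize import least_squares
from scipy.spatial.transform import Rotation as Ro
C={n:vision.camera_info(n) for n in("side","top")}
def proj(n,P):
    c=C[n]; return cv2.projectPoints(np.float64(P).reshape(-1,1,3),c["rvec"],c["tvec"],c["K"],None)[0].reshape(-1,2)
def back(n,uv,z):
    c=C[n]; R=cv2.Rodrigues(c["rvec"])[0]; o=-R.T@c["tvec"]
    d=R.T@np.linalg.inv(c["K"])@np.array([uv[0],uv[1],1.]); return o+d*(z-o[2])/d[2]
def crop(n,u,v,w,h,name,im=None):
    "crop w x h px around (u,v) native, scaled, with ticks each 10 px"
    if im is None: im=vision.read_camera(n)
    u0=int(u-w//2); v0=int(v-h//2); s=min(800//w,600//h)
    c=im[max(v0,0):v0+h,max(u0,0):u0+w]; u0=max(u0,0); v0=max(v0,0)
    b=cv2.resize(c,None,fx=s,fy=s,interpolation=cv2.INTER_CUBIC)
    for x in range(-(-u0//10)*10,u0+c.shape[1],10):
        X=int((x-u0+.5)*s); cv2.line(b,(X,0),(X,6),(0,255,255),1)
        if x%20==0: cv2.putText(b,str(x),(X-10,18),0,.4,(0,255,255),1)
    for y in range(-(-v0//10)*10,v0+c.shape[0],10):
        Y=int((y-v0+.5)*s); cv2.line(b,(0,Y),(6,Y),(0,255,255),1)
        cv2.putText(b,str(y),(8,Y+4),0,.4,(0,255,255),1)
    cv2.imwrite(f"pics/{name}.png",b); print(name,"origin",u0,v0,"scale",s)
def fit(obs,x0):
    "obs: list (cam, local xyz, uv); x0 = x,y,yawdeg,z fixed"
    z=x0[3]
    def f(p):
        R=Ro.from_euler('z',p[2],degrees=True); r=[]
        for n,l,uv in obs: r+=list(proj(n,R.apply(l)+[p[0],p[1],z])[0]-uv)
        return r
    s=least_squares(f,x0[:3],x_scale=[10,10,5],loss='soft_l1'); return s.x,np.round(np.array(s.fun).reshape(-1,2),1)
E
python3 - <<'E'
from h import *
t=cv2.imread("pics/top0.png"); s=cv2.imread("pics/side0.png")
crop("top",161,202,66,50,"lt",t); crop("top",268,161,66,50,"ut",t); crop("top",391,209,80,80,"bt",t)
crop("top",335,170,66,90,"wt",t); crop("top",220,210,30,24,"ct",t)
crop("side",201,254,60,60,"ls",s); crop("side",243,195,66,50,"us",s)
E
```

```text
lt origin 128 177 scale 12
ut origin 235 136 scale 12
bt origin 351 169 scale 7
wt origin 302 125 scale 6
ct origin 205 198 scale 25
ls origin 171 224 scale 10
us origin 210 170 scale 12
```

View pics/lt.png

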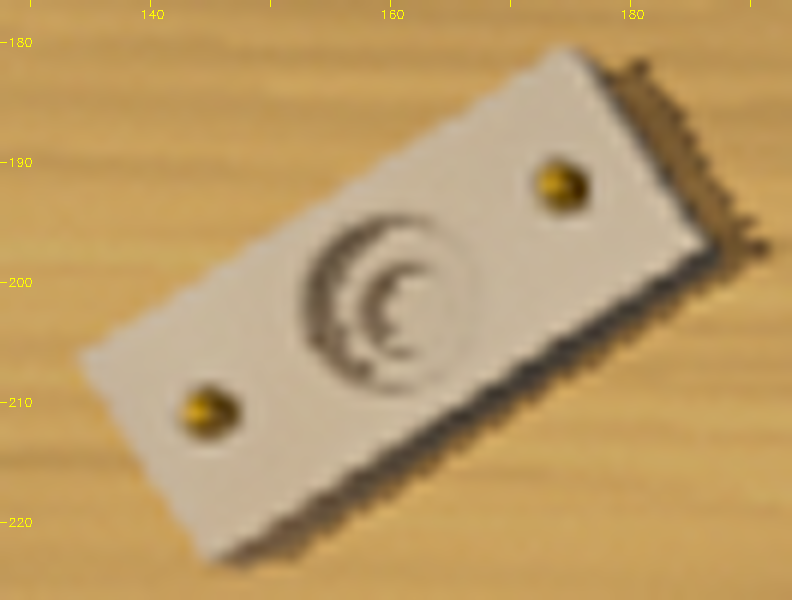

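View pics/ut.png

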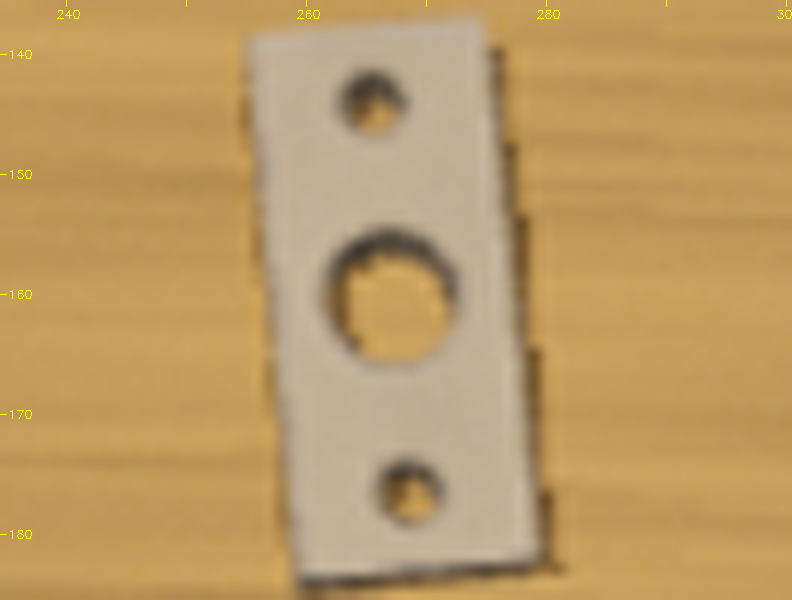

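View pics/bt.png

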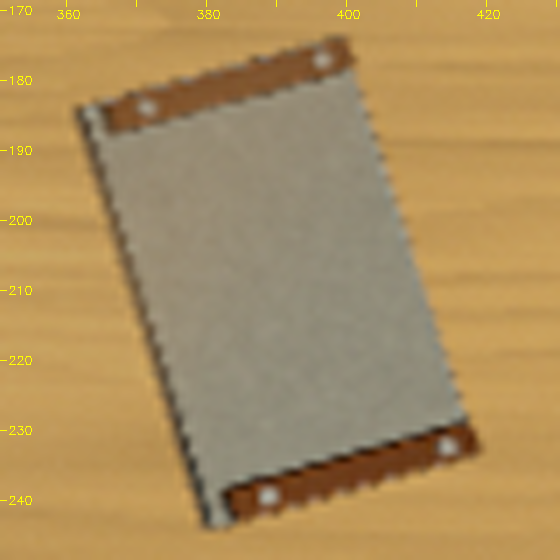

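View pics/wt.png

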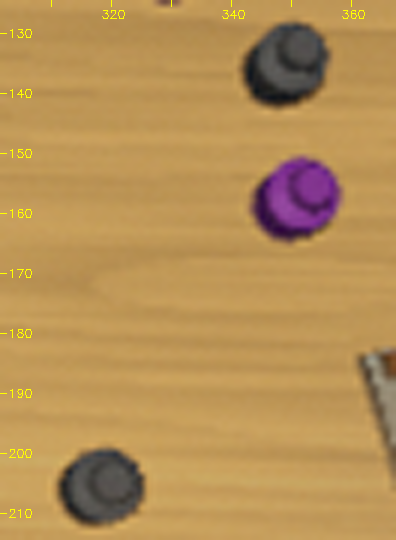

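View pics/ct.png

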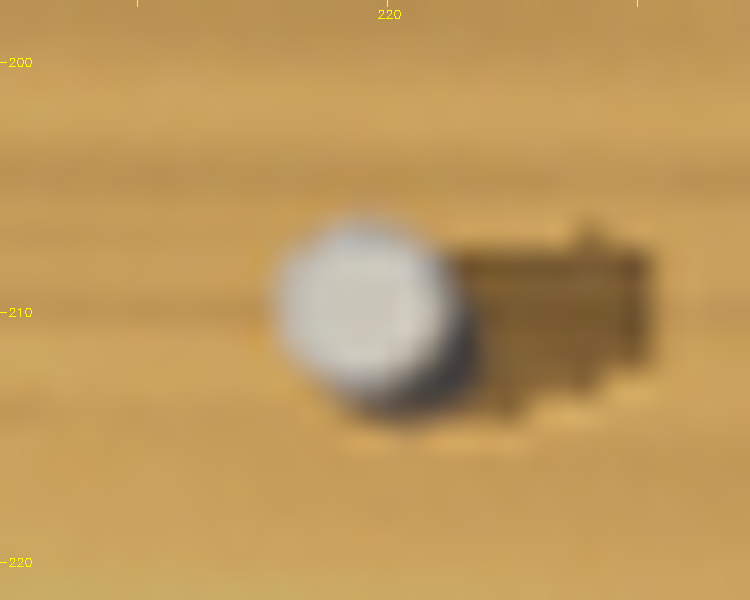

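View pics/ls.png

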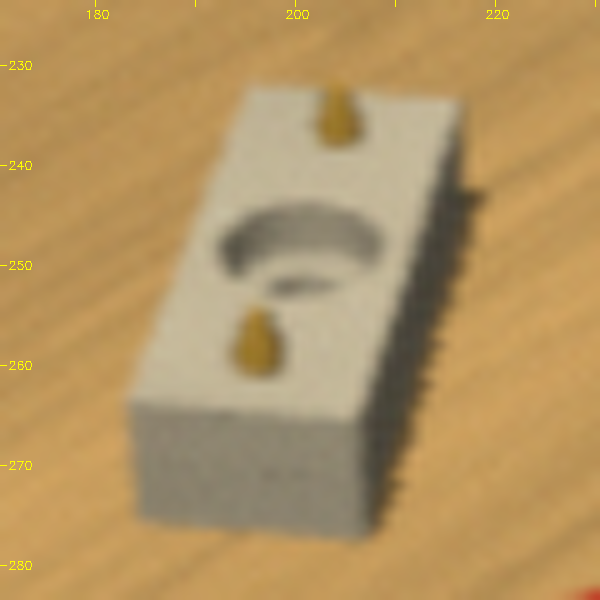

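View pics/us.png

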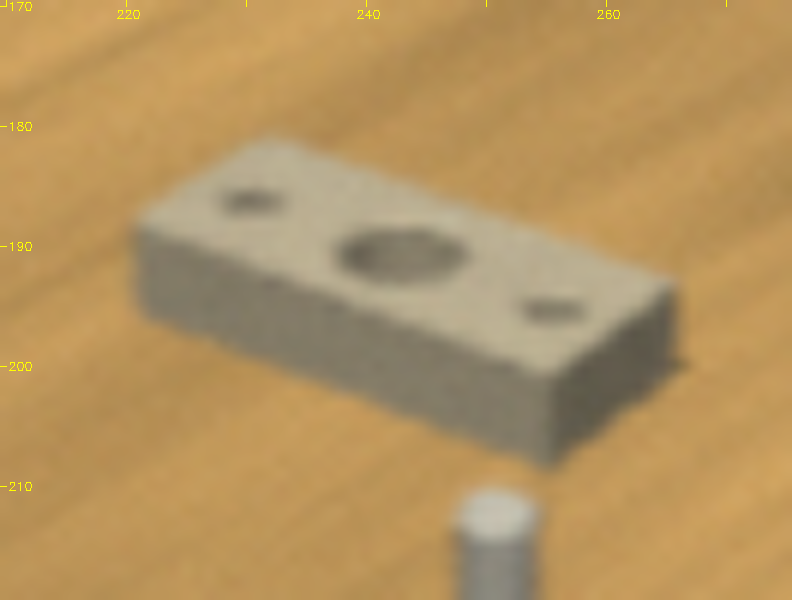

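Crop readings are below. I'm fitting poses from both cameras.

```bash
python3 - <<'E'
from h import *
def box(n,h,uvs,order): return [(n,np.array([sx*70,sy*30,h],float),np.array(uv)) for uv,(sx,sy) in zip(uvs,order)]
# lower, top view: TL,TR,BR,BL ; order: +x to the right-up end (175..187)
lt=box("top",40,[(134.17,206.1),(175,180.4),(187.25,197.1),(144.8,223.2)],[(-1,1),(1,1),(1,-1),(-1,-1)])
# side: near end (bottom) is -y world side? try both
lsu=[(195.2,232),(216.8,233.3),(206.2,265.3),(183.5,263.5)]
print("lower top",*fit(lt,[400,250,-60,0]))
p,_=fit(lt,[400,250,-60,0])
R=Ro.from_euler('z',p[2],degrees=True)
for l in lt: print(l[1],proj("side",R.apply(l[1])+[p[0],p[1],0]).round(1))
ut=box("top",30,[(255.3,138.6),(274.75,136.9),(279.5,182.2),(259.5,183.8)],[(1,1),(1,-1),(-1,-1),(-1,1)])
p,r=fit(ut,[480,0,0,0]); print("upper top",p,r.tolist())
R=Ro.from_euler('z',p[2],degrees=True)
for l in ut: print(l[1],proj("side",R.apply(l[1])+[p[0],p[1],0]).round(1))
S=[(371.5,183.8),(396.6,176.9),(414.5,232.2),(388.8,239.4)]
P=[back("top",u,33) for u in S]; print("screws",np.round(P,1)); print(np.mean(P,0)); v=P[0]+P[1]-P[2]-P[3]; print("yaw",np.degrees(np.arctan2(v[1],v[0])))
for u in [(362.2,183.8),(380.1,243.5)]: print("panel corner",back("top",u,18).round(1))
c=back("top",(219.1,209.7),80); print("core",c, proj("side",c))
for u in [(351.8,132.3),(319.8,205.2)]:
    c=back("top",u,52); print("weight",c, proj("side",c))
s=cv2.imread("pics/side0.png")
crop("side",290,175,80,60,"ws",s); crop("side",320,165,60,40,"bs",s); crop("side",251,222,30,40,"cs",s)
E
```

```text
lower top [444.8942757  334.60984391 -55.62796447] [[ 0.1 -0. ]
 [ 0.5 -0.2]
 [-1.   0.1]
 [ 0.2  0.2]]
[-70.  30.  40.] [[183.3 263.6]]
[70. 30. 40.] [[196.  232.1]]
[ 70. -30.  40.] [[217.1 233.7]]
[-70. -30.  40.] [[206.5 265.6]]
upper top [578.5340056   23.44445802   6.46674038] [[-0.1, -0.1], [0.1, -0.0], [-0.1, -0.0], [0.0, 0.1]]
[70. 30. 30.] [[220.7 188.1]]
[ 70. -30.  30.] [[231.8 180.9]]
[-70. -30.  30.] [[266.4 193.2]]
[-70.  30.  30.] [[255.7 201.1]]
screws [[ 513.7 -291.9   33. ]
 [ 536.7 -369.    33. ]
 [ 371.4 -417.9   33. ]
 [ 348.7 -340.1   33. ]]
[ 442.61070517 -354.7354127    33.        ]
yaw 16.377246116897204
panel corner [ 515.3 -268.5   18. ]
panel corner [ 336.  -319.4   18. ]
core [422.09275946 159.68480143  80.        ] [[251.3117445  211.96107568]]
weight [ 666.03161516 -228.61954091   52.        ] [[272.2542793  151.84268118]]
weight [ 443.78107055 -131.28460317   52.        ] [[305.55740937 181.03474122]]
ws origin 250 145 scale 10
bs origin 290 145 scale 13
cs origin 236 202 scale 15
```

View pics/ws.png

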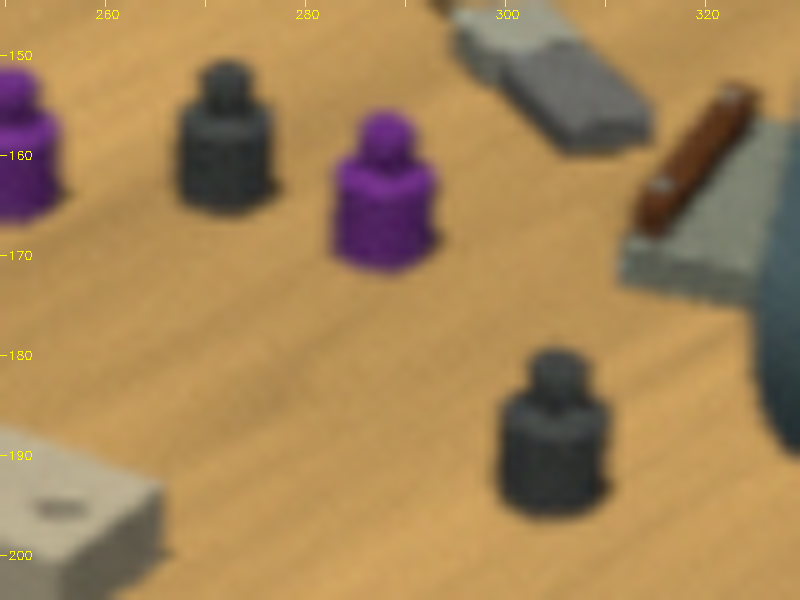

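View pics/cs.png

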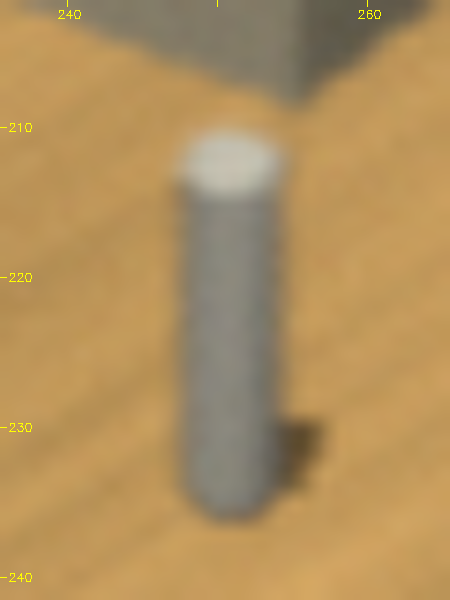

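Both cameras agree to about 0.5 px:
- **Lower half:** (444.9, 334.6), yaw −55.6.
- **Upper half:** (578.5, 23.4), yaw 6.5.
- **Board:** (442.6, −354.7), yaw 16.4.
- **Core:** (422.1, 159.7).
- **Weights:** (666.0, −228.6) and (443.8, −131.3).

I'll write a small planner that converts a world target into tool-axis shifts.

```bash
cat > plan.py <<'E'
import sys
from h import *
# args: x,y,z,yaw waypoints; prints slide (m) and angular(deg) from the present pose
s=bot.observe(); p=s["position"]; R=Ro.from_euler('xyz',s["ee_rot"],degrees=True)
print("t %.2f pos %s rot %s open %.1f F %s"%(s["time"],p.round(1),s["ee_rot"].round(2),s["opening"],s["ft_force"].round(1)))
for a in sys.argv[1:]:
    x,y,z,w=map(float,a.split(","))
    d=R.inv().apply(np.array([x,y,z])-p)/1000
    rv=(R.inv()*Ro.from_euler('xyz',[180,0,w],degrees=True)).as_rotvec(degrees=True)
    print(a,"slide",d.round(4).tolist(),"ang",rv.round(1).tolist())
E
python3 plan.py 470,-100,200,68 445,335,130,124.4
python3 - <<'E'
from h import *
for n,u in [("purple1",(352.8,155.8)),("purple2",(331.5,116.5))]: print(n,back("top",u,52))
E
```

```text
t 0.10 pos [ 122.6 -535.6  182.4] rot [-1.7991e+02 -2.0000e-02  1.2880e+01] open 93.0 F [-0.5  0.6  0.5]
470,-100,200,68 slide [0.4357, -0.3472, -0.0169] ang [-0.1, -0.1, -55.1]
445,335,130,124.4 slide [0.5083, -0.7767, 0.0538] ang [-0.0, -0.1, -111.5]
purple1 [ 593.8835241  -230.63586195   52.        ]
purple2 [ 713.43036816 -167.45625003   52.        ]
```

```bash
python3 -m jog '{"slide":[[0.02,-0.016,-0.001],[0.05,-0.04,-0.002],[0.08,-0.064,-0.004],[0.11,-0.088,-0.006],[0.14,-0.112,-0.008],[0.17,-0.136,-0.01],[0.2,-0.16,-0.012],[0.23,-0.184,-0.014],[0.26,-0.208,-0.016],[0.29,-0.232,-0.018],[0.32,-0.256,-0.018],[0.35,-0.28,-0.018]],"angular":[[0,0,-4],[0,0,-8],[0,0,-13],[0,0,-18],[0,0,-23],[0,0,-28],[0,0,-33],[0,0,-38],[0,0,-43],[0,0,-47],[0,0,-51],[0,0,-55]],"jaw":[0.093,0.093,0.093,0.093,0.093,0.093,0.093,0.093,0.093,0.093,0.093,0.093]}' 40; python3 plan.py 445,335,100,124.4
```

```text
time: 1.1
position: [402.1, -183.4, 201.2]
ee_rot: [180.0, 0.0, 68.1]
ft_force: [0.3, -0.9, -0.4]
opening: 92.9
t 1.10 pos [ 402.1 -183.4  201.2] rot [179.99   0.    68.07] open 92.9 F [ 0.3 -0.9 -0.4]
445,335,100,124.4 slide [0.4969, -0.1538, 0.1011] ang [0.0, 0.0, -56.3]
```

```bash
python3 -m jog '{"slide":[[0.02,-0.006,0],[0.055,-0.017,0],[0.095,-0.029,0],[0.135,-0.042,0],[0.175,-0.054,0],[0.215,-0.067,0],[0.255,-0.079,0.01],[0.295,-0.091,0.02],[0.335,-0.104,0.03],[0.375,-0.116,0.04],[0.415,-0.128,0.05],[0.455,-0.14,0.05]],"angular":[[0,0,-4],[0,0,-8],[0,0,-13],[0,0,-18],[0,0,-23],[0,0,-28],[0,0,-33],[0,0,-38],[0,0,-43],[0,0,-48],[0,0,-53],[0,0,-56.3]],"jaw":[0.093,0.093,0.093,0.093,0.093,0.093,0.093,0.093,0.093,0.093,0.093,0.093]}'; python3 plan.py 445,335,100,124.4
python3 -m jog '{"slide":[[0.0,0,0.01]],"angular":[[0,0,0]],"jaw":[0.093]}'; python3 plan.py 444.9,334.6,70,124.4 444.9,334.6,5,124.4
```

```text
time: 2.1
position: [440.6, 283.1, 149.4]
ee_rot: [-179.8, -0.0, 124.4]
ft_force: [-0.1, -0.2, -0.1]
opening: 93.0
t 2.10 pos [440.6 283.1 149.4] rot [-1.7980e+02 -3.0000e-02  1.2445e+02] open 93.0 F [-0.1 -0.2 -0.1]
445,335,100,124.4 slide [0.0403, 0.0331, 0.0493] ang [-0.2, -0.0, 0.0]
time: 2.18
position: [442.6, 288.3, 141.6]
ee_rot: [179.8, -0.1, 124.6]
ft_force: [0.4, 0.1, 0.5]
opening: 93.2
t 2.18 pos [442.6 288.3 141.6] rot [ 1.7978e+02 -1.2000e-01  1.2464e+02] open 93.2 F [0.4 0.1 0.5]
444.9,334.6,70,124.4 slide [0.0366, 0.0279, 0.0718] ang [0.2, -0.1, 0.2]
444.9,334.6,5,124.4 slide [0.0365, 0.0276, 0.1368] ang [0.2, -0.1, 0.2]
```

```bash
python3 -m jog '{"slide":[[0.02,0.015,0.02],[0.034,0.027,0.04],[0.034,0.027,0.05],[0.034,0.027,0.05],[0.034,0.027,0.05],[0.034,0.027,0.05]],"angular":[[0,0,0],[0,0,0],[0,0,0],[0,0,0],[0,0,0],[0,0,0]],"jaw":[0.093,0.093,0.093,0.093,0.093,0.093]}'; python3 plan.py 444.9,334.6,5,124.4
python3 - <<'E'
from h import *
crop("top",161,202,80,60,"a1"); crop("side",201,250,80,60,"a2")
E
```

```text
time: 2.68
position: [446.1, 323.9, 92.2]
ee_rot: [180.0, 0.0, 124.1]
ft_force: [0.3, 1.2, -0.0]
opening: 92.9
t 2.68 pos [446.1 323.9  92.2] rot [1.7996e+02 3.0000e-02 1.2412e+02] open 92.9 F [ 0.3  1.2 -0. ]
444.9,334.6,5,124.4 slide [0.0096, 0.0049, 0.0872] ang [0.0, 0.0, -0.3]
a1 origin 121 172 scale 10
a2 origin 161 220 scale 10
```

View pics/a2.png

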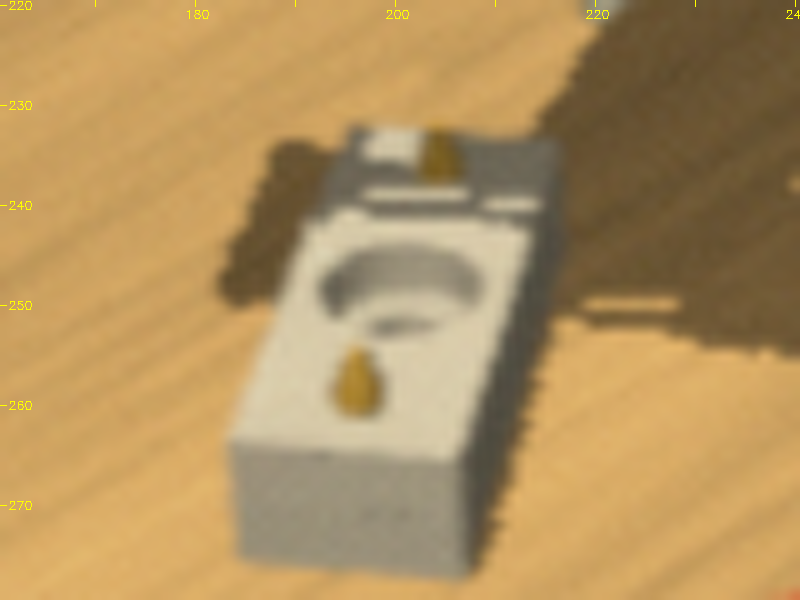

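The block is unmoved, and only the gripper's shadow falls on it. I'll align, then descend.

```bash
python3 -m jog '{"slide":[[0.0096,0.005,0.01],[0.0096,0.005,0.025],[0.0096,0.005,0.04],[0.0096,0.005,0.04],[0.0096,0.005,0.04],[0.0096,0.005,0.04],[0.0096,0.005,0.04]],"angular":[[0,0,-0.3],[0,0,-0.3],[0,0,-0.3],[0,0,-0.3],[0,0,-0.3],[0,0,-0.3],[0,0,-0.3]],"jaw":[0.093,0.093,0.093,0.093,0.093,0.093,0.093]}'; python3 plan.py 444.9,334.6,5,124.4
```

```text
time: 3.37
position: [445.1, 336.0, 52.4]
ee_rot: [179.9, 0.0, 124.5]
ft_force: [0.7, -0.2, 0.7]
opening: 93.1
t 3.37 pos [445.1 336.   52.4] rot [1.7990e+02 1.0000e-02 1.2447e+02] open 93.1 F [ 0.7 -0.2  0.7]
444.9,334.6,5,124.4 slide [-0.0011, -0.001, 0.0474] ang [0.1, 0.0, 0.1]
```

```bash
python3 -m jog '{"slide":[[-0.001,-0.001,0.01],[-0.001,-0.001,0.02],[-0.001,-0.001,0.03],[-0.001,-0.001,0.038],[-0.001,-0.001,0.045],[-0.001,-0.001,0.0465],[-0.001,-0.001,0.0465],[-0.001,-0.001,0.0465],[-0.001,-0.001,0.0465]],"angular":[[0,0,0],[0,0,0],[0,0,0],[0,0,0],[0,0,0],[0,0,0],[0,0,0],[0,0,0],[0,0,0]],"jaw":[0.093,0.093,0.093,0.093,0.093,0.093,0.08,0.07,0.064]}'
python3 plan.py 444.9,334.6,6,124.4
```

```text
time: 4.12
position: [444.4, 334.4, 5.3]
ee_rot: [180.0, 0.0, 124.5]
ft_force: [-0.4, -0.6, 0.2]
opening: 77.5
t 4.12 pos [444.4 334.4   5.3] rot [1.7996e+02 1.0000e-02 1.2448e+02] open 77.5 F [-0.4 -0.6  0.2]
444.9,334.6,6,124.4 slide [-0.0001, 0.0005, -0.0007] ang [0.0, 0.0, 0.1]
```

```bash
python3 -m jog '{"slide":[[0,0,0],[0,0,0],[0,0,0],[0,0,0],[0,0,0],[0,0,0],[0,0,0],[0,0,0]],"angular":[[0,0,0],[0,0,0],[0,0,0],[0,0,0],[0,0,0],[0,0,0],[0,0,0],[0,0,0]],"jaw":[0.062,0.06,0.058,0.056,0.055,0.055,0.055,0.055]}' 40
python3 plan.py 444.9,334.6,6,124.4
```

```text
time: 4.78
position: [444.0, 334.2, 4.9]
ee_rot: [-180.0, -0.0, 124.5]
ft_force: [0.8, -0.1, -0.6]
opening: 55.1
t 4.78 pos [444.  334.2   4.9] rot [-180.     -0.    124.48] open 55.1 F [ 0.8 -0.1 -0.6]
444.9,334.6,6,124.4 slide [-0.0002, 0.0009, -0.0011] ang [-0.0, -0.0, 0.1]
```

The opening is 55 mm, but the block is 60 mm wide, so I need to look.

```bash
python3 - <<'E'
from h import *
crop("top",161,202,100,75,"b1"); crop("side",201,250,100,75,"b2")
E
```

```text
b1 origin 111 165 scale 8
b2 origin 151 213 scale 8
```

View pics/b1.png

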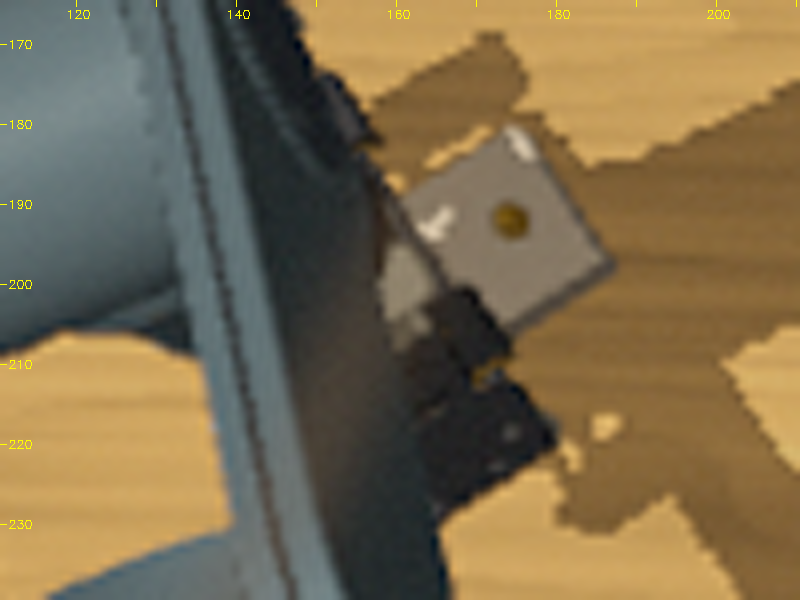

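View pics/b2.png

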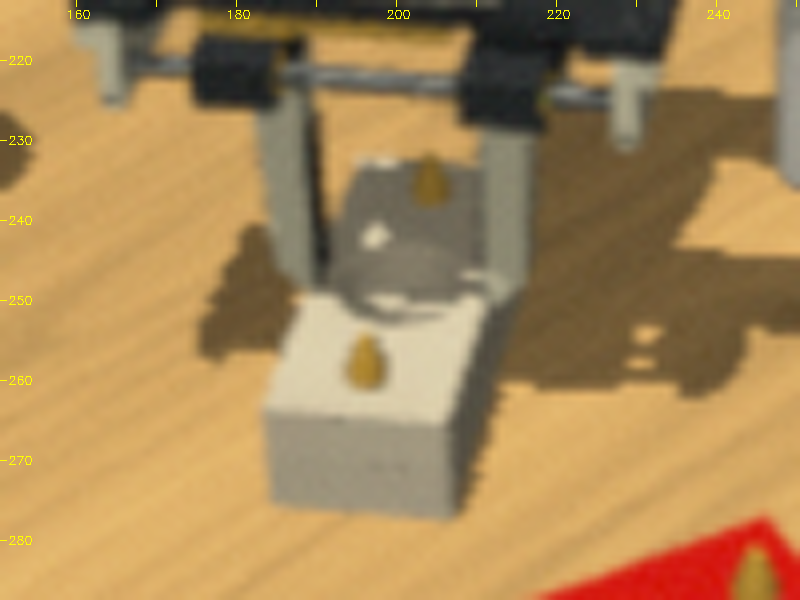

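The fingers straddle the block correctly. I'll close further to see where they stop.

```bash
python3 -m jog '{"slide":[[0,0,0],[0,0,0],[0,0,0],[0,0,0],[0,0,0],[0,0,0]],"angular":[[0,0,0],[0,0,0],[0,0,0],[0,0,0],[0,0,0],[0,0,0]],"jaw":[0.05,0.045,0.04,0.04,0.04,0.04]}' 40
python3 plan.py 444.9,334.6,6,124.4
```

```text
time: 5.38
position: [444.1, 334.2, 5.0]
ee_rot: [180.0, 0.0, 124.5]
ft_force: [-0.1, -0.7, -0.3]
opening: 40.1
t 5.38 pos [444.1 334.2   5. ] rot [179.99   0.   124.48] open 40.1 F [-0.1 -0.7 -0.3]
444.9,334.6,6,124.4 slide [-0.0001, 0.0009, -0.001] ang [0.0, 0.0, 0.1]
```

```bash
python3 - <<'E'
from h import *
crop("side",201,250,100,75,"b3"); crop("top",161,202,100,75,"b4")
E
```

```text
b3 origin 151 213 scale 8
b4 origin 111 165 scale 8
```

View pics/b3.png

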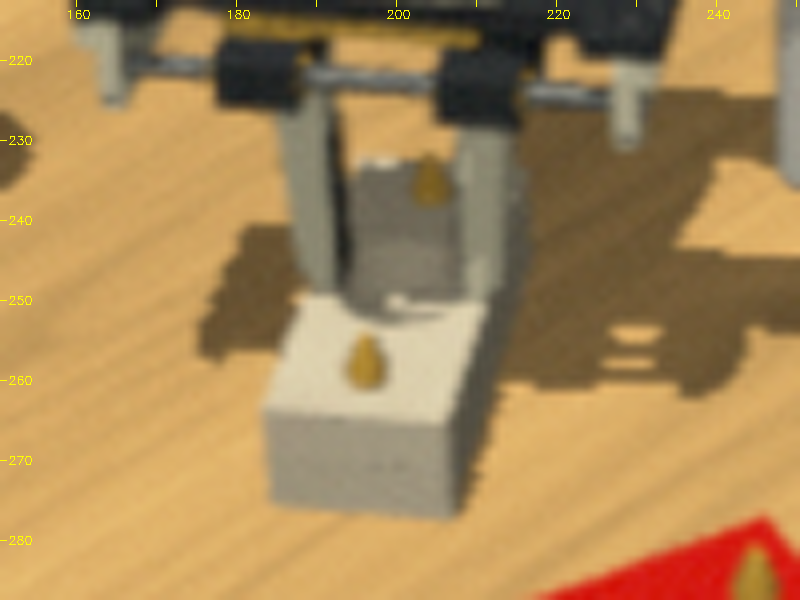

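```bash
python3 - <<'E'
from h import *
s=bot.observe(); p=s["position"]; R=Ro.from_euler('xyz',s["ee_rot"],degrees=True)
for z in(0,-20,-35,-50,-84):
  print(z,[proj("side",p+R.apply([a,b,z])).round(1)[0].tolist() for a in(-7.5,7.5) for b in(-20,20,37.5,-37.5)])
E
```

```text
0 [[209.9, 257.4], [195.4, 256.2], [189.1, 255.7], [216.2, 257.9], [208.7, 260.8], [194.1, 259.6], [187.7, 259.1], [215.2, 261.4]]
-20 [[209.5, 251.5], [194.9, 250.3], [188.6, 249.8], [216.0, 252.0], [208.4, 254.9], [193.6, 253.7], [187.2, 253.2], [214.9, 255.4]]
-35 [[209.3, 247.0], [194.6, 245.8], [188.2, 245.3], [215.8, 247.5], [208.1, 250.4], [193.3, 249.2], [186.8, 248.7], [214.7, 250.9]]
-50 [[209.0, 242.4], [194.3, 241.3], [187.8, 240.8], [215.5, 242.9], [207.9, 245.8], [192.9, 244.6], [186.4, 244.1], [214.4, 246.3]]
-84 [[208.5, 231.9], [193.5, 230.8], [187.0, 230.3], [215.1, 232.4], [207.3, 235.2], [192.1, 234.1], [185.5, 233.6], [213.9, 235.7]]
```

View pics/b4.png

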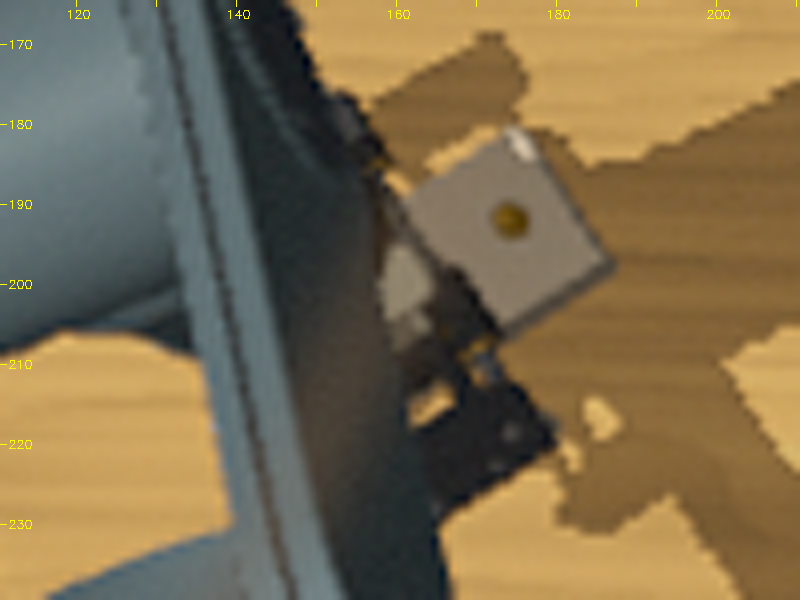

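The rendered fingers are now inside the plaster with no resistance. A small lift will show whether there is any contact at all.

```bash
python3 -m jog '{"slide":[[0,0,-0.003],[0,0,-0.006],[0,0,-0.01],[0,0,-0.01],[0,0,-0.01]],"angular":[[0,0,0],[0,0,0],[0,0,0],[0,0,0],[0,0,0]],"jaw":[0.04,0.04,0.04,0.04,0.04]}' 40
python3 - <<'E'
from h import *
s=bot.observe();print(s["tau"].round(2),s["wrist_torque"].round(2),s["ft_force"].round(2))
crop("side",201,250,100,75,"b5")
E
```

```text
time: 5.9
position: [444.4, 334.4, 15.5]
ee_rot: [179.9, 0.0, 124.5]
ft_force: [0.8, -0.0, -0.3]
opening: 40.1
[ 1.000e-02 -4.798e+01 -2.271e+01  6.000e-02  5.000e-02  0.000e+00] [-0.01 -0.11 -0.03] [ 0.84 -0.02 -0.28]
b5 origin 151 213 scale 8
```

View pics/b5.png

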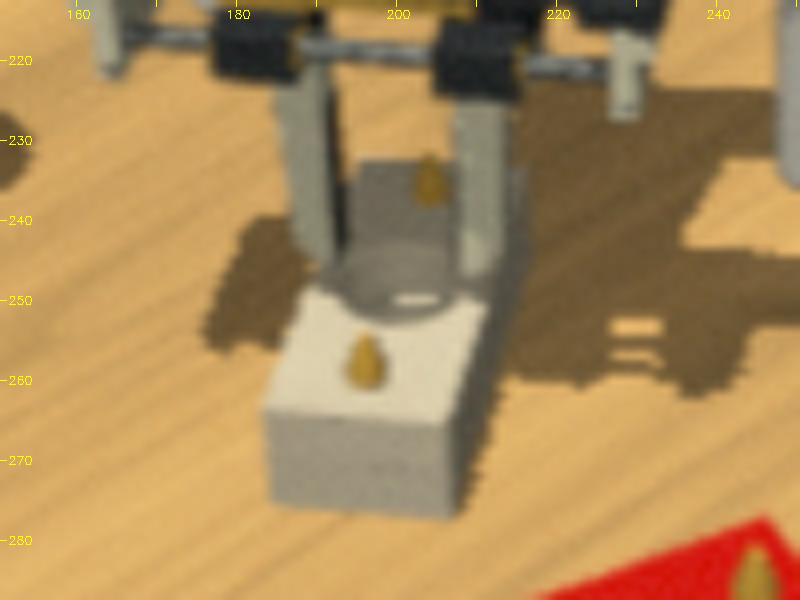

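The fingers rose 3 px with the 10 mm lift and the block stayed put. It looks like the real finger ends sit well above the reported TCP height. I'll check that against the start picture too.

```bash
python3 - <<'E'
from h import *
s0=cv2.imread("pics/side0.png"); crop("side",465,105,66,60,"c0",s0)
R=Ro.from_euler('xyz',[-179.9,0,12.88],degrees=True); p=np.array([122.6,-535.5,182.3])
for z in(0,-20,-35,-50,-84): print(z,[proj("side",p+R.apply([0,b,z])).round(1)[0].tolist() for b in(-46.5,46.5,64,-64)])
im=vision.read_camera("side"); crop("side",203,235,40,30,"c1",im)
p=bot.observe()["position"];R=Ro.from_euler('xyz',bot.observe()["ee_rot"],degrees=True)
for z in(0,-20,-30,-35,-40,-50): print(z,[proj("side",p+R.apply([a,b,z])).round(1)[0].tolist() for a in(-7.5,7.5) for b in(-20,20,37.5,-37.5)])
E
```

```text
c0 origin 432 75 scale 10
0 [[457.3, 139.0], [461.6, 129.2], [462.3, 127.5], [456.4, 140.9]]
-20 [[458.7, 133.2], [463.0, 123.6], [463.7, 121.9], [457.9, 135.1]]
-35 [[459.8, 128.9], [464.0, 119.4], [464.8, 117.7], [459.0, 130.7]]
-50 [[460.9, 124.5], [465.1, 115.2], [465.8, 113.5], [460.1, 126.3]]
-84 [[463.4, 114.3], [467.5, 105.3], [468.3, 103.8], [462.6, 116.1]]
c1 origin 183 220 scale 20
0 [[209.7, 254.4], [195.1, 253.2], [188.8, 252.7], [216.1, 254.9], [208.6, 257.9], [193.9, 256.6], [187.5, 256.1], [215.0, 258.4]]
-20 [[209.4, 248.5], [194.7, 247.3], [188.3, 246.8], [215.8, 249.0], [208.2, 251.9], [193.4, 250.7], [187.0, 250.2], [214.7, 252.4]]
-30 [[209.2, 245.4], [194.5, 244.3], [188.1, 243.8], [215.7, 246.0], [208.0, 248.8], [193.2, 247.6], [186.7, 247.1], [214.6, 249.4]]
-35 [[209.1, 243.9], [194.4, 242.8], [187.9, 242.2], [215.6, 244.4], [208.0, 247.3], [193.1, 246.1], [186.6, 245.6], [214.5, 247.8]]
-40 [[209.0, 242.4], [194.3, 241.2], [187.8, 240.7], [215.5, 242.9], [207.9, 245.8], [192.9, 244.6], [186.4, 244.1], [214.4, 246.3]]
-50 [[208.9, 239.3], [194.0, 238.2], [187.6, 237.7], [215.4, 239.9], [207.7, 242.7], [192.7, 241.5], [186.2, 241.0], [214.3, 243.2]]
```

View pics/c0.png

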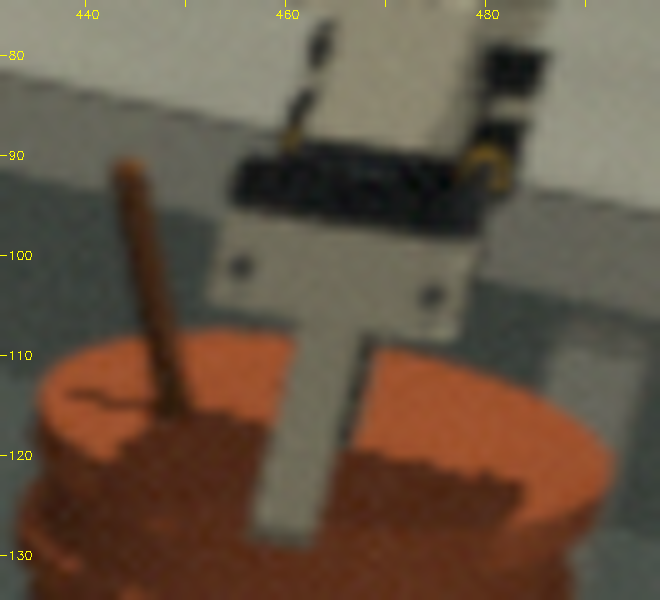

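View pics/c1.png

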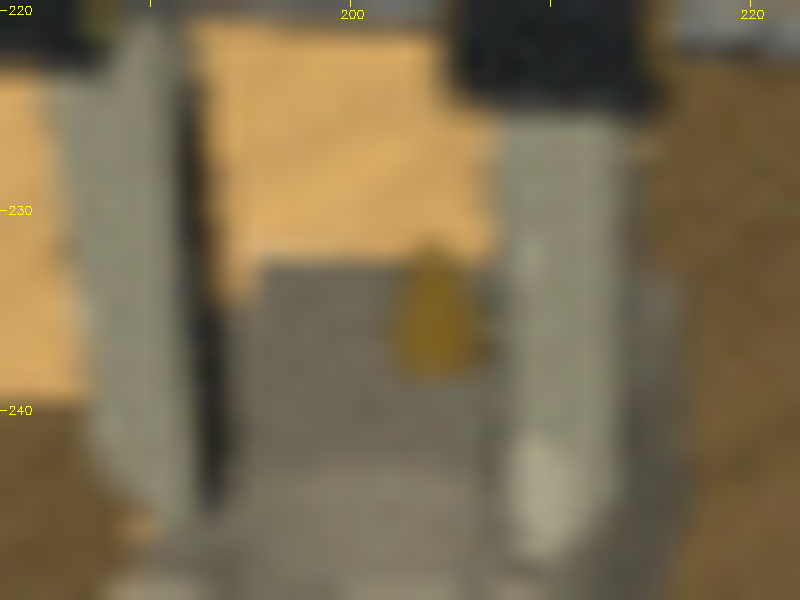

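Both pictures put the finger ends about 34 mm above the reported TCP. At the start pose the tip is at row 129.5 where 139 was predicted, and now it is at about row 246 where 255–258 was predicted. So I can't trust the reported z for the tips. I'll open above the block, take a proper look, and then feel downward in small steps.

```bash
python3 -m jog '{"slide":[[0,0,-0.01],[0,0,-0.02],[0,0,-0.02],[0,0,-0.02],[0,0,-0.02],[0,0,-0.02],[0,0,-0.02],[0,0,-0.02],[0,0,-0.02]],"angular":[[0,0,0],[0,0,0],[0,0,0],[0,0,0],[0,0,0],[0,0,0],[0,0,0],[0,0,0],[0,0,0]],"jaw":[0.04,0.04,0.06,0.08,0.093,0.093,0.093,0.093,0.093]}' 40
python3 - <<'E'
from h import *
im=vision.read_camera("side"); crop("side",203,235,66,50,"c2",im)
s=bot.observe(); p=s["position"];R=Ro.from_euler('xyz',s["ee_rot"],degrees=True); print(p,s["opening"])
for z in(0,-30,-35,-40): print(z,[proj("side",p+R.apply([a,b,z])).round(1)[0].tolist() for a in(-7.5,7.5) for b in(-46.5,46.5,64,-64)])
crop("top",161,202,100,75,"c3")
E
```

```text
time: 6.75
position: [443.9, 334.1, 34.6]
ee_rot: [-180.0, -0.0, 124.5]
ft_force: [-0.4, 0.4, -0.3]
opening: 82.3
c2 origin 170 210 scale 12
[443.90854415 334.10161052  34.69997741] 86.34447764421019
0 [[219.2, 249.3], [185.1, 246.6], [178.8, 246.1], [225.7, 249.9], [218.2, 252.8], [183.7, 250.0], [177.3, 249.5], [224.7, 253.3]]
-30 [[218.8, 240.2], [184.3, 237.5], [177.9, 237.0], [225.4, 240.7], [217.8, 243.6], [182.9, 240.9], [176.4, 240.3], [224.4, 244.1]]
-35 [[218.8, 238.7], [184.2, 236.0], [177.7, 235.5], [225.3, 239.2], [217.7, 242.0], [182.8, 239.3], [176.2, 238.8], [224.3, 242.6]]
-40 [[218.7, 237.1], [184.0, 234.5], [177.6, 234.0], [225.3, 237.6], [217.6, 240.5], [182.6, 237.8], [176.1, 237.3], [224.3, 241.0]]
c3 origin 111 165 scale 8
```

View pics/c2.png

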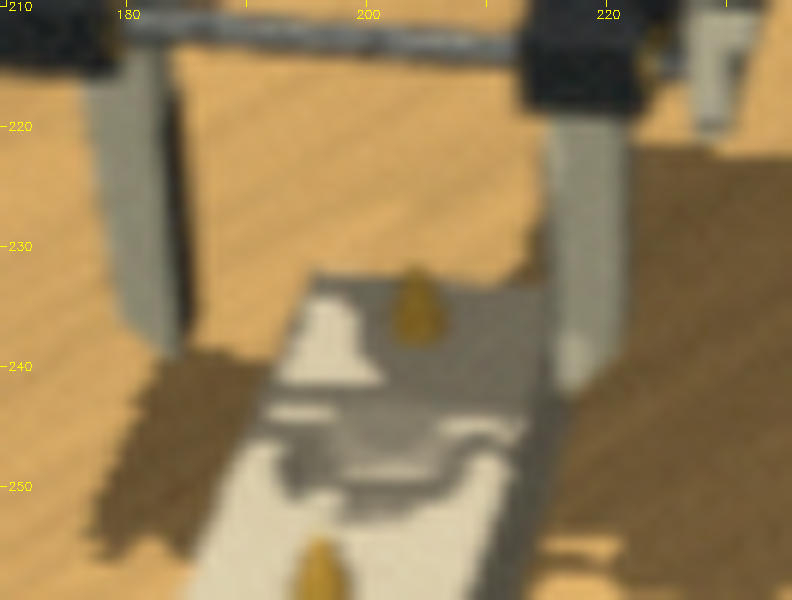

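View pics/c3.png

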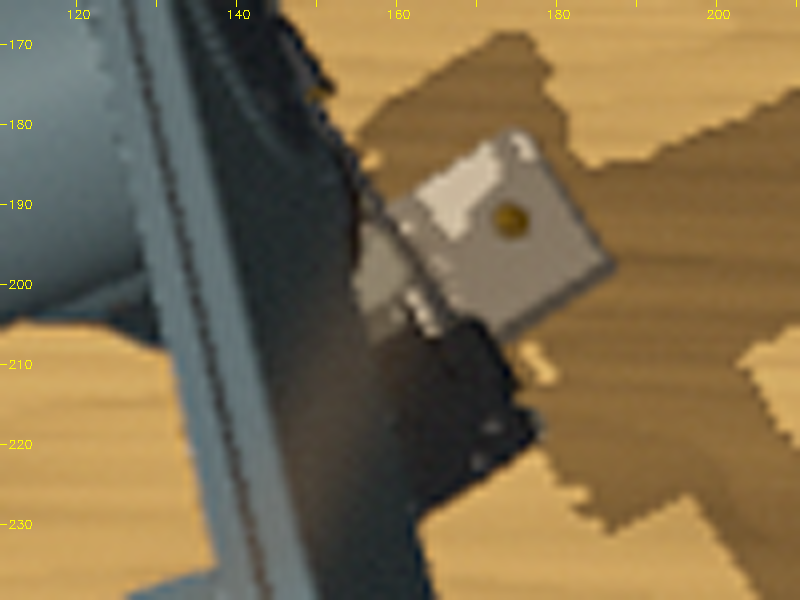

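With the fingers open, the tips are at about (184,239.5) and (217,242). That is exactly the prediction for points 35 mm above the reported TCP, with xy correct. I'll go down stepwise beside the block, watching force and picture.

```bash
python3 -m jog '{"slide":[[0,0,0.01],[0,0,0.02],[0,0,0.03],[0,0,0.04],[0,0,0.045],[0,0,0.05],[0,0,0.05],[0,0,0.05]],"angular":[[0,0,0],[0,0,0],[0,0,0],[0,0,0],[0,0,0],[0,0,0],[0,0,0],[0,0,0]],"jaw":[0.093,0.093,0.093,0.093,0.093,0.093,0.093,0.093]}' 40
python3 - <<'E'
from h import *
im=vision.read_camera("side"); crop("side",203,250,66,50,"c4",im)
s=bot.observe(); p=s["position"];R=Ro.from_euler('xyz',s["ee_rot"],degrees=True); print(p,s["opening"],s["ft_force"])
for z in(0,-30,-35,-40): print(z,[proj("side",p+R.apply([a,b,z])).round(1)[0].tolist() for a in(-7.5,7.5) for b in(-46.5,46.5,64,-64)])
E
```

```text
time: 7.52
position: [443.9, 334.2, -15.4]
ee_rot: [-180.0, -0.0, 124.5]
ft_force: [-1.0, 0.3, 0.5]
opening: 93.1
c4 origin 170 225 scale 12
[444.22939754 334.31862047 -14.99277582] 92.78363471447824 [-0.10415148 -0.02548211  0.95289896]
0 [[219.7, 264.0], [186.2, 261.2], [180.0, 260.6], [226.0, 264.5], [218.6, 267.5], [184.9, 264.6], [178.6, 264.1], [225.1, 268.0]]
-30 [[219.3, 255.2], [185.5, 252.4], [179.2, 251.9], [225.7, 255.7], [218.3, 258.7], [184.1, 255.9], [177.7, 255.3], [224.8, 259.2]]
-35 [[219.3, 253.7], [185.4, 251.0], [179.0, 250.5], [225.7, 254.2], [218.2, 257.2], [184.0, 254.4], [177.6, 253.8], [224.7, 257.7]]
-40 [[219.2, 252.2], [185.2, 249.5], [178.9, 249.0], [225.6, 252.8], [218.1, 255.7], [183.8, 252.9], [177.4, 252.4], [224.7, 256.2]]
```

View pics/c4.png

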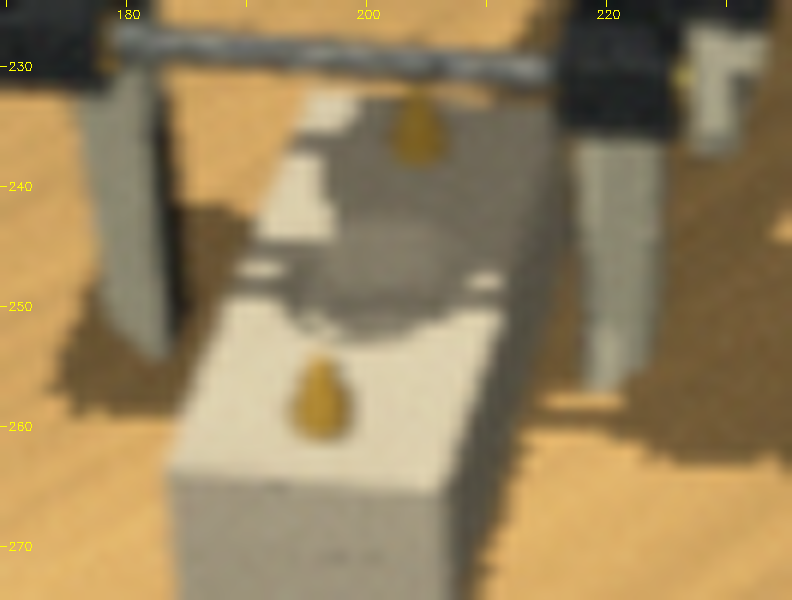

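There is no contact at reported z = −15, and the tips appear about 20 mm above the bench. The z reading is therefore about 35 mm low while xy is right. I'll continue 14 mm down and grip.

```bash
python3 -m jog '{"slide":[[0,0,0.004],[0,0,0.008],[0,0,0.012],[0,0,0.014],[0,0,0.014],[0,0,0.014]],"angular":[[0,0,0],[0,0,0],[0,0,0],[0,0,0],[0,0,0],[0,0,0]],"jaw":[0.093,0.093,0.093,0.093,0.093,0.08]}' 40
python3 -m jog '{"slide":[[0,0,0],[0,0,0],[0,0,0],[0,0,0],[0,0,0],[0,0,0],[0,0,0],[0,0,0]],"angular":[[0,0,0],[0,0,0],[0,0,0],[0,0,0],[0,0,0],[0,0,0],[0,0,0],[0,0,0]],"jaw":[0.07,0.064,0.062,0.06,0.058,0.056,0.054,0.054]}' 40
python3 plan.py
python3 - <<'E'
from h import *
im=vision.read_camera("side"); crop("side",203,250,66,60,"c5",im)
E
```

```text
time: 8.07
position: [443.9, 334.2, -29.3]
ee_rot: [-180.0, -0.0, 124.5]
ft_force: [0.8, 0.2, -1.0]
opening: 89.7
time: 8.73
position: [444.6, 334.5, -28.9]
ee_rot: [179.9, 0.0, 124.5]
ft_force: [1.7, 1.5, 0.2]
opening: 59.8
t 8.73 pos [444.6 334.5 -28.9] rot [1.7993e+02 1.0000e-02 1.2448e+02] open 59.8 F [1.7 1.5 0.2]
c5 origin 170 220 scale 10
```

View pics/c5.png

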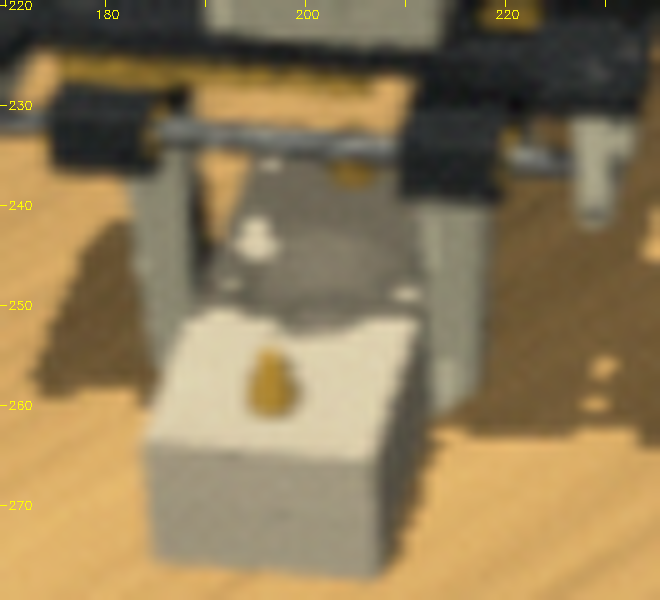

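The grip now holds at 59.8 mm on the block, so the offset is confirmed. I'll lift gently, check the weight, and then travel. The block's underside is at 0 when reported z = −29, so the seated target on the board is reported z ≈ −11.

```bash
python3 -m jog '{"slide":[[0,0,-0.003],[0,0,-0.008],[0,0,-0.016],[0,0,-0.026],[0,0,-0.038],[0,0,-0.052],[0,0,-0.068],[0,0,-0.084],[0,0,-0.1],[0,0,-0.113],[0,0,-0.12],[0,0,-0.124]],"angular":[[0,0,0],[0,0,0],[0,0,0],[0,0,0],[0,0,0],[0,0,0],[0,0,0],[0,0,0],[0,0,0],[0,0,0],[0,0,0],[0,0,0]],"jaw":[0.054,0.054,0.054,0.054,0.054,0.054,0.054,0.054,0.054,0.054,0.054,0.054]}' 45
python3 -m jog '{"slide":[[0,0,0],[0,0,0],[0,0,0]],"angular":[[0,0,0],[0,0,0],[0,0,0]],"jaw":[0.054,0.054,0.054]}' 45
python3 plan.py 480,0,95,70 442.6,-354.7,95,16.4
```

```text
time: 9.78
position: [444.5, 334.5, 96.7]
ee_rot: [179.9, 0.0, 124.5]
ft_force: [0.6, 0.3, -5.1]
opening: 59.7
time: 10.03
position: [443.3, 333.8, 94.0]
ee_rot: [-179.9, -0.0, 124.5]
ft_force: [-0.1, 0.4, -5.1]
opening: 59.5
t 10.03 pos [443.3 333.8  94. ] rot [-1.7990e+02 -2.0000e-02  1.2448e+02] open 59.5 F [-0.1  0.4 -5.1]
480,0,95,70 slide [-0.296, -0.1588, -0.0008] ang [-0.1, 0.0, 54.5]
442.6,-354.7,95,16.4 slide [-0.5672, -0.3904, -0.0004] ang [-0.1, 0.1, 108.1]
```

```bash
python3 -m jog '{"slide":[[-0.005,-0.003,0],[-0.017,-0.009,0],[-0.037,-0.02,0],[-0.063,-0.034,0],[-0.093,-0.05,0],[-0.125,-0.067,0],[-0.157,-0.084,0],[-0.189,-0.101,0],[-0.219,-0.117,0],[-0.247,-0.132,0],[-0.272,-0.145,0],[-0.296,-0.159,0]],"angular":[[0,0,1],[0,0,3],[0,0,7],[0,0,12],[0,0,17],[0,0,23],[0,0,29],[0,0,35],[0,0,41],[0,0,46],[0,0,51],[0,0,54.5]],"jaw":[0.054,0.054,0.054,0.054,0.054,0.054,0.054,0.054,0.054,0.054,0.054,0.054]}' 45
python3 -m jog '{"slide":[[0,0,0],[0,0,0],[0,0,0]],"angular":[[0,0,0],[0,0,0],[0,0,0]],"jaw":[0.054,0.054,0.054]}' 45
python3 plan.py 442.6,-354.7,95,16.4
```

```text
time: 11.03
position: [480.0, -2.5, 94.8]
ee_rot: [-180.0, 0.0, 69.6]
ft_force: [-0.6, -0.0, -4.2]
opening: 60.0
time: 11.28
position: [479.8, -0.2, 94.6]
ee_rot: [-179.9, -0.0, 69.9]
ft_force: [-0.5, -0.1, -3.8]
opening: 59.8
t 11.28 pos [ 4.798e+02 -2.000e-01  9.460e+01] rot [-179.93   -0.     69.88] open 59.8 F [-0.5 -0.1 -3.8]
442.6,-354.7,95,16.4 slide [-0.3456, 0.087, -0.0005] ang [-0.1, 0.0, 53.5]
```

```bash
python3 -m jog '{"slide":[[-0.005,0.001,0],[-0.018,0.004,0],[-0.04,0.01,0],[-0.069,0.017,0],[-0.103,0.026,0],[-0.139,0.035,0],[-0.176,0.044,0],[-0.213,0.054,0],[-0.25,0.063,0],[-0.285,0.072,0],[-0.318,0.08,0],[-0.3456,0.087,0]],"angular":[[0,0,1],[0,0,3],[0,0,7],[0,0,12],[0,0,17],[0,0,23],[0,0,29],[0,0,35],[0,0,41],[0,0,46],[0,0,51],[0,0,53.5]],"jaw":[0.054,0.054,0.054,0.054,0.054,0.054,0.054,0.054,0.054,0.054,0.054,0.054]}' 45
python3 -m jog '{"slide":[[0,0,0],[0,0,0],[0,0,0]],"angular":[[0,0,0],[0,0,0],[0,0,0]],"jaw":[0.054,0.054,0.054]}' 45
python3 plan.py 442.6,-354.7,40,16.4
python3 - <<'E'
from h import *
crop("top",391,209,100,75,"d1"); crop("side",335,165,80,60,"d2")
E
```

```text
time: 12.28
position: [443.7, -356.1, 94.8]
ee_rot: [180.0, 0.0, 16.2]
ft_force: [0.6, -0.4, -4.5]
opening: 59.9
time: 12.53
position: [443.8, -352.9, 94.4]
ee_rot: [-179.9, 0.0, 16.5]
ft_force: [-0.1, 0.2, -4.1]
opening: 59.5
t 12.53 pos [ 443.8 -352.9   94.4] rot [-1.7989e+02  2.0000e-02  1.6530e+01] open 59.5 F [-0.1  0.2 -4.1]
442.6,-354.7,40,16.4 slide [-0.0017, 0.0015, 0.0544] ang [-0.1, 0.0, 0.1]
d1 origin 341 172 scale 8
d2 origin 295 135 scale 10
```

View pics/d1.png

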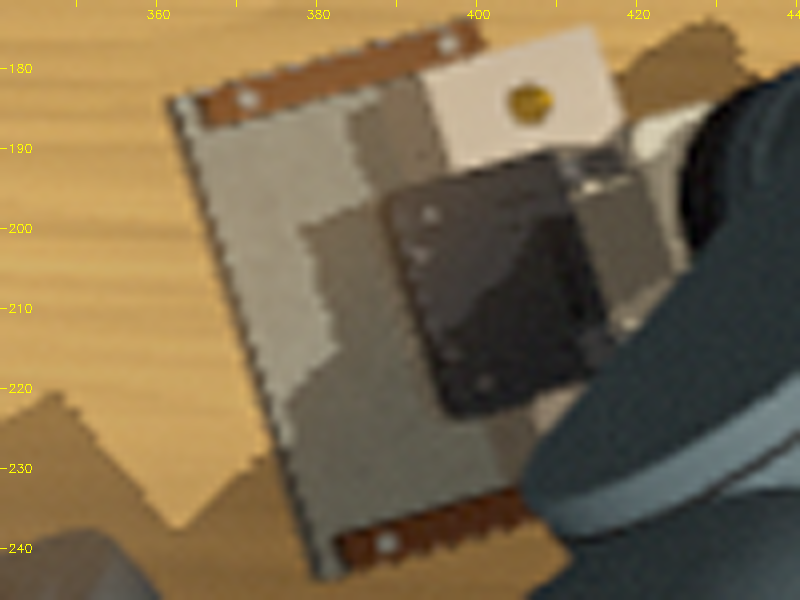

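View pics/d2.png

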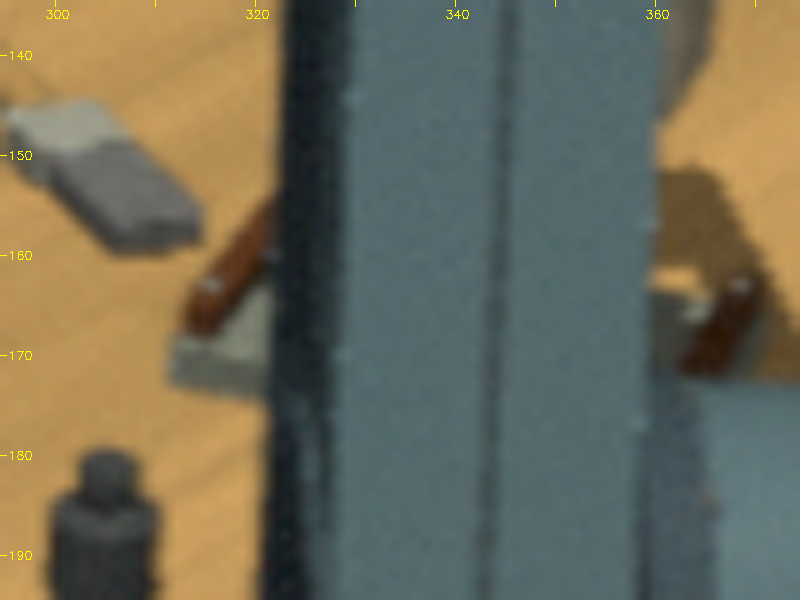

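```bash
python3 - <<'E'
from h import *
s=bot.observe();p=s["position"];print(p,s["ee_rot"])
R=Ro.from_euler('z',s["ee_rot"][2],degrees=True)
for zb in (95+29,): 
  print([proj("top",R.apply([70,sy*30,zb+40])+[p[0],p[1],0]).round(1)[0].tolist() for sy in(1,-1)], proj("top",R.apply([50,0,zb+56])+[p[0],p[1],0]).round(1))
# board prediction
R=Ro.from_euler('z',16.4,degrees=True)
for l in [(95,60,18),(-95,60,18),(95,-60,18),(-95,-60,18),(86,40,33),(86,-40,33),(-86,40,33),(-86,-40,33),(95,55,33),(81,55,33),(-81,55,33)]: print(l,[proj(n,R.apply(l)+[442.6,-354.7,0]).round(1)[0].tolist() for n in("top","side")])
E
```

```text
[ 444.13501295 -352.41335863   94.70264833] [-1.79927369e+02  1.41218313e-02  1.65981910e+01]
[[393.0, 180.9], [414.2, 175.0]] [[408.7 184.3]]
(95, 60, 18) [[362.8, 183.3], [311.5, 168.8]]
(-95, 60, 18) [[381.6, 244.0], [363.8, 179.8]]
(95, -60, 18) [[399.7, 173.3], [321.9, 155.6]]
(-95, -60, 18) [[419.2, 233.4], [371.8, 165.5]]
(86, 40, 33) [[371.5, 183.8], [315.9, 163.2]]
(86, -40, 33) [[396.5, 177.0], [322.9, 154.5]]
(-86, 40, 33) [[389.0, 239.4], [363.2, 173.0]]
(-86, -40, 33) [[414.3, 232.2], [368.6, 163.6]]
(95, 55, 33) [[366.0, 182.2], [312.2, 164.5]]
(81, 55, 33) [[367.3, 186.6], [315.9, 165.2]]
(-81, 55, 33) [[383.7, 239.1], [360.7, 174.5]]
```

The held block matches its prediction in the top view to 0.6 px (corners (392.4,180.9) and (414.3,174.9)), and the board screws agree in both views. I'll lower in stages.

```bash
python3 -m jog '{"slide":[[-0.002,0.002,0.006],[-0.002,0.002,0.018],[-0.002,0.002,0.033],[-0.002,0.002,0.048],[-0.002,0.002,0.062],[-0.002,0.002,0.074],[-0.002,0.002,0.082],[-0.002,0.002,0.086],[-0.002,0.002,0.088],[-0.002,0.002,0.088],[-0.002,0.002,0.088],[-0.002,0.002,0.088]],"angular":[[0,0,0],[0,0,0],[0,0,0],[0,0,0],[0,0,0],[0,0,0],[0,0,0],[0,0,0],[0,0,0],[0,0,0],[0,0,0],[0,0,0]],"jaw":[0.054,0.054,0.054,0.054,0.054,0.054,0.054,0.054,0.054,0.054,0.054,0.054]}' 45
python3 plan.py 442.6,-354.7,-9,16.4
```

```text
time: 13.63
position: [443.1, -357.3, 7.7]
ee_rot: [179.9, -0.0, 16.5]
ft_force: [0.4, 0.2, -3.9]
opening: 59.4
t 13.63 pos [ 443.1 -357.3    7.7] rot [ 1.7992e+02 -4.0000e-02  1.6490e+01] open 59.4 F [ 0.4  0.2 -3.9]
442.6,-354.7,-9,16.4 slide [0.0003, -0.0027, 0.0167] ang [0.1, -0.0, 0.1]
```

```bash
python3 -m jog '{"slide":[[0,0,0.003],[0,0,0.006],[0,0,0.008],[0,0,0.008],[0,0,0.008],[0,0,0.008]],"angular":[[0,0,0],[0,0,0],[0,0,0],[0,0,0],[0,0,0],[0,0,0]],"jaw":[0.054,0.054,0.054,0.054,0.054,0.054]}' 45
python3 plan.py 442.6,-354.7,-9,16.4
```

```text
time: 14.13
position: [442.6, -356.8, -1.1]
ee_rot: [-180.0, 0.0, 16.5]
ft_force: [-0.0, 0.9, -4.2]
opening: 60.1
t 14.13 pos [ 442.6 -356.8   -1.1] rot [-180.      0.     16.48] open 60.1 F [-0.   0.9 -4.2]
442.6,-354.7,-9,16.4 slide [0.0006, -0.002, 0.0079] ang [-0.0, 0.0, 0.1]
```

```bash
python3 -m jog '{"slide":[[0.0005,-0.001,0.001],[0.0005,-0.0015,0.002],[0.0005,-0.0015,0.003],[0.0005,-0.0015,0.004],[0.0005,-0.0015,0.005],[0.0005,-0.0015,0.006],[0.0005,-0.0015,0.007],[0.0005,-0.0015,0.008],[0.0005,-0.0015,0.008],[0.0005,-0.0015,0.008]],"angular":[[0,0,0],[0,0,0],[0,0,0],[0,0,0],[0,0,0],[0,0,0],[0,0,0],[0,0,0],[0,0,0],[0,0,0]],"jaw":[0.054,0.054,0.054,0.054,0.054,0.054,0.054,0.054,0.054,0.054]}' 45
python3 plan.py 442.6,-354.7,-11,16.4
```

```text
time: 14.97
position: [442.6, -355.2, -9.1]
ee_rot: [-180.0, 0.0, 16.5]
ft_force: [-0.2, -0.3, -4.4]
opening: 59.8
t 14.97 pos [ 442.6 -355.2   -9.1] rot [-179.99    0.     16.48] open 59.8 F [-0.2 -0.3 -4.4]
442.6,-354.7,-11,16.4 slide [0.0001, -0.0005, 0.0019] ang [-0.0, 0.0, 0.1]
```

```bash
python3 -m jog '{"slide":[[0,0,0.0007],[0,0,0.0014],[0,0,0.002],[0,0,0.002],[0,0,0.002]],"angular":[[0,0,0],[0,0,0],[0,0,0],[0,0,0],[0,0,0]],"jaw":[0.054,0.054,0.054,0.054,0.054]}' 45
python3 plan.py
```

```text
time: 15.38
position: [442.7, -355.3, -10.9]
ee_rot: [180.0, -0.0, 16.5]
ft_force: [-0.9, 0.3, -2.4]
opening: 59.9
t 15.38 pos [ 442.7 -355.3  -10.9] rot [179.99  -0.    16.48] open 59.9 F [-0.9  0.3 -2.4]
```

```bash
python3 -m jog '{"slide":[[0,0,0.0004],[0,0,0.0008],[0,0,0.0008],[0,0,0.0008]],"angular":[[0,0,0],[0,0,0],[0,0,0],[0,0,0]],"jaw":[0.054,0.054,0.054,0.054]}' 45
python3 plan.py
```

```text
time: 15.72
position: [442.7, -355.3, -10.9]
ee_rot: [180.0, -0.0, 16.5]
ft_force: [-1.8, 2.5, 5.3]
opening: 59.9
t 15.72 pos [ 442.7 -355.3  -10.9] rot [ 1.7998e+02 -1.0000e-02  1.6480e+01] open 59.9 F [-1.8  2.5  5.3]
```

Seated: the force flipped to +5 N. I'll open slowly and rise.

```bash
python3 -m jog '{"slide":[[0,0,0],[0,0,0],[0,0,0],[0,0,0],[0,0,0],[0,0,0],[0,0,0],[0,0,0]],"angular":[[0,0,0],[0,0,0],[0,0,0],[0,0,0],[0,0,0],[0,0,0],[0,0,0],[0,0,0]],"jaw":[0.061,0.063,0.066,0.07,0.075,0.08,0.085,0.085]}' 
python3 -m jog '{"slide":[[0,0,-0.005],[0,0,-0.015],[0,0,-0.03],[0,0,-0.05],[0,0,-0.07],[0,0,-0.09],[0,0,-0.11],[0,0,-0.13],[0,0,-0.15],[0,0,-0.16],[0,0,-0.16],[0,0,-0.16]],"angular":[[0,0,0],[0,0,0],[0,0,0],[0,0,0],[0,0,0],[0,0,0],[0,0,0],[0,0,0],[0,0,0],[0,0,0],[0,0,0],[0,0,0]],"jaw":[0.085,0.085,0.085,0.085,0.085,0.085,0.085,0.085,0.085,0.085,0.085,0.085]}' 
python3 plan.py 422,159.7,130,16.4
```

```text
time: 16.38
position: [442.7, -355.2, -11.9]
ee_rot: [-180.0, -0.0, 16.5]
ft_force: [-0.2, 0.3, 0.1]
opening: 84.4
time: 17.38
position: [442.8, -355.3, 148.6]
ee_rot: [179.9, -0.0, 16.5]
ft_force: [-0.1, 0.2, -0.8]
opening: 85.1
t 17.38 pos [ 442.8 -355.3  148.6] rot [ 1.7994e+02 -3.0000e-02  1.6480e+01] open 85.1 F [-0.1  0.2 -0.8]
422,159.7,130,16.4 slide [0.1262, -0.4998, 0.0181] ang [0.1, -0.0, 0.1]
```

```bash
python3 -m jog '{"slide":[[0.004,-0.015,0],[0.012,-0.045,0],[0.02,-0.08,0],[0.03,-0.118,0],[0.039,-0.156,0],[0.049,-0.194,0],[0.058,-0.232,0],[0.068,-0.27,0],[0.078,-0.308,0],[0.087,-0.346,0],[0.097,-0.384,0],[0.106,-0.42,0]],"angular":[[0,0,0],[0,0,0],[0,0,0],[0,0,0],[0,0,0],[0,0,0],[0,0,0],[0,0,0],[0,0,0],[0,0,0],[0,0,0],[0,0,0]],"jaw":[0.085,0.08,0.08,0.08,0.08,0.07,0.07,0.07,0.07,0.06,0.06,0.06]}' 
python3 -m jog '{"slide":[[0.008,-0.03,0],[0.015,-0.055,0.01],[0.02,-0.075,0.02],[0.02,-0.08,0.03],[0.02,-0.08,0.04],[0.02,-0.08,0.04],[0.02,-0.08,0.04],[0.02,-0.08,0.04]],"angular":[[0,0,0],[0,0,0],[0,0,0],[0,0,0],[0,0,0],[0,0,0],[0,0,0],[0,0,0]],"jaw":[0.06,0.06,0.06,0.06,0.06,0.06,0.06,0.06]}' 
python3 plan.py 422,159.7,8,16.4
python3 - <<'E'
from h import *
crop("top",391,209,80,75,"e1"); crop("side",251,215,66,60,"e2");crop("side",335,165,80,60,"e3")
E
```

```text
time: 18.38
position: [422.6, 80.4, 146.8]
ee_rot: [-179.9, 0.2, 16.5]
ft_force: [-0.3, 1.2, 0.1]
opening: 60.2
time: 19.05
position: [421.0, 160.0, 107.9]
ee_rot: [-180.0, 0.1, 16.5]
ft_force: [-0.7, -0.2, 0.5]
opening: 60.0
t 19.05 pos [421.  160.  107.9] rot [-1.7999e+02  6.0000e-02  1.6470e+01] open 60.0 F [-0.7 -0.2  0.5]
422,159.7,8,16.4 slide [0.001, 0.0006, 0.0999] ang [-0.0, 0.1, 0.1]
e1 origin 351 172 scale 8
e2 origin 218 185 scale 10
e3 origin 295 135 scale 10
```

View pics/e1.png

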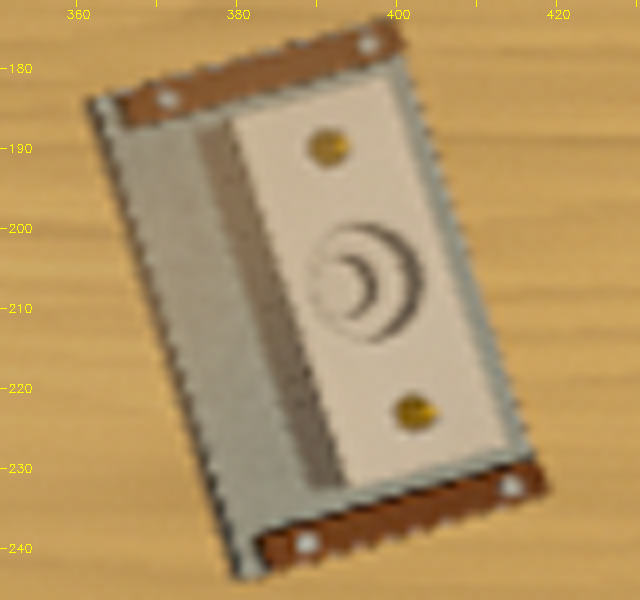

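View pics/e2.png

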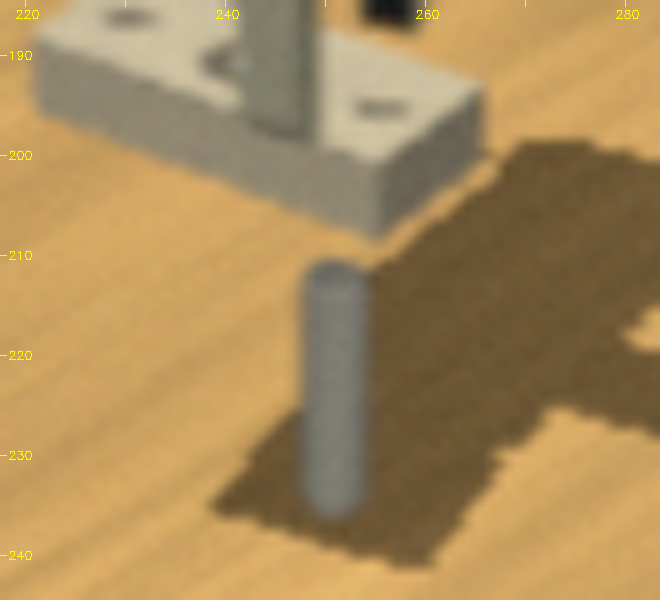

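View pics/e3.png

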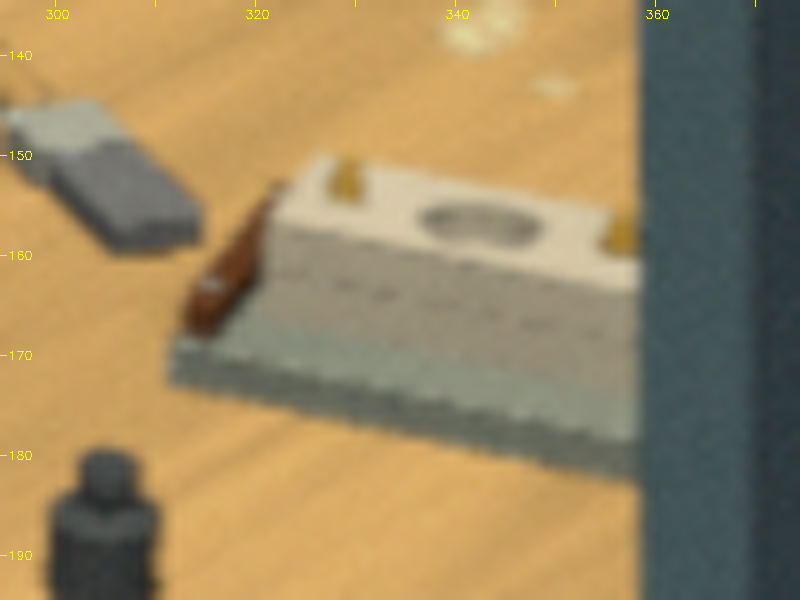

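The lower half sits between the cleats with the cavity at about (395.5,206.5). I'll fit its pose.

```bash
python3 - <<'E'
from h import *
o=[("top",np.array([70*a,30*b,40.]),np.array(u)) for a,b,u in [(1,1,(379.5,185.9)),(1,-1,(398.6,181.2)),(-1,-1,(413.9,227.1)),(-1,1,(394,232.4))]]
p,r=fit(o,[442,-355,16,18]);print(p,r.tolist())
# side: corners
S=[(1,1,(321.7,157.0)),(1,-1,(326.6,149.7))]
o2=o+[("side",np.array([70*a,30*b,40.]),np.array(u)) for a,b,u in S]
print(fit(o2,[442,-355,16,18]))
for q in (p,[442.7,-355.3,16.5]):
  R=Ro.from_euler('z',q[2],degrees=True)
  print([[l,proj(n,R.apply(l)+[q[0],q[1],18]).round(1)[0].tolist()] for n,l in [("top",(50,0,56)),("top",(-50,0,56)),("top",(0,0,40)),("side",(50,0,56)),("side",(70,30,40)),("side",(70,30,0)),("side",(0,0,40))]])
b=np.array([442.6,-354.7]);d=p[:2]-b;print(d, Ro.from_euler('z',-16.4,degrees=True).apply([*d,0]))
E
```

```text
[ 444.57471581 -355.42728044   16.37660159] [[0.1, 0.3], [0.1, -0.2], [-0.3, -0.1], [0.1, 0.0]]
(array([ 444.31829736, -355.55303142,   16.40856762]), array([[ 0.1,  0.4],
       [ 0.2, -0.1],
       [-0.3, -0. ],
       [ 0.2,  0.1],
       [-0.3, -0.5],
       [-0.1,  0.3]]))
[[(50, 0, 56), [393.4, 189.4]], [(-50, 0, 56), [404.1, 222.8]], [(0, 0, 40), [396.5, 206.5]], [(50, 0, 56), [329.6, 150.2]], [(70, 30, 40), [321.3, 156.5]], [(70, 30, 0), [320.4, 166.5]], [(0, 0, 40), [342.6, 156.9]]]
[[(50, 0, 56), [393.4, 190.0]], [(-50, 0, 56), [404.1, 223.5]], [(0, 0, 40), [396.4, 207.1]], [(50, 0, 56), [330.0, 150.4]], [(70, 30, 40), [321.7, 156.7]], [(70, 30, 0), [320.8, 166.6]], [(0, 0, 40), [343.1, 157.1]]]
[ 1.97471581 -0.72728044] [ 1.68903105 -1.25523443  0.        ]
```

```bash
python3 -m jog '{"slide":[[0.001,0.0005,0.01],[0.001,0.0005,0.028],[0.001,0.0005,0.048],[0.001,0.0005,0.066],[0.001,0.0005,0.082],[0.001,0.0005,0.092],[0.001,0.0005,0.098],[0.001,0.0005,0.1],[0.001,0.0005,0.1],[0.001,0.0005,0.1],[0.001,0.0005,0.1],[0.001,0.0005,0.1]],"angular":[[0,0,0],[0,0,0],[0,0,0],[0,0,0],[0,0,0],[0,0,0],[0,0,0],[0,0,0],[0,0,0],[0,0,0],[0,0,0],[0,0,0]],"jaw":[0.06,0.06,0.06,0.06,0.06,0.06,0.06,0.06,0.06,0.06,0.06,0.06]}' 
python3 plan.py 422,159.7,8,16.4
python3 - <<'E'
from h import *
crop("side",251,215,66,60,"f2")
E
```

```text
time: 20.2
position: [423.4, 159.9, 8.8]
ee_rot: [180.0, -0.1, 16.5]
ft_force: [-0.8, 0.5, 0.5]
opening: 60.1
t 20.20 pos [423.4 159.9   8.8] rot [ 1.7999e+02 -8.0000e-02  1.6480e+01] open 60.1 F [-0.8  0.5  0.5]
422,159.7,8,16.4 slide [-0.0014, -0.0002, 0.0008] ang [0.0, -0.1, 0.1]
f2 origin 218 185 scale 10
```

View pics/f2.png

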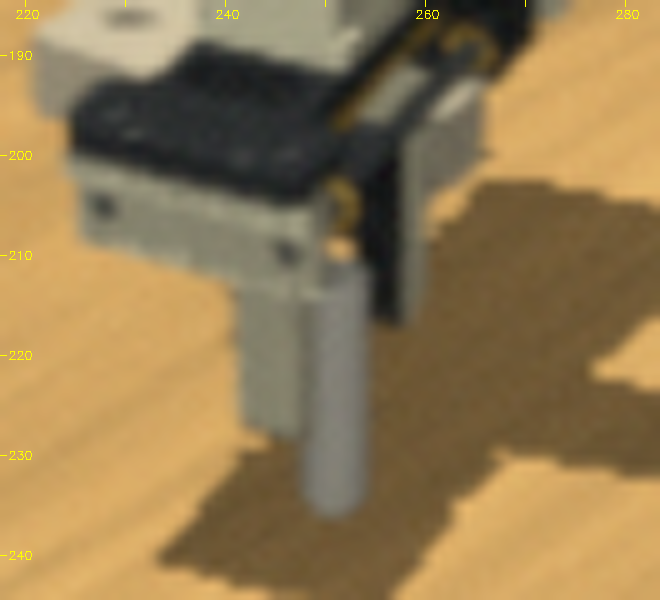

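```bash
python3 - <<'E'
from h import *
s=bot.observe(); p=s["position"];R=Ro.from_euler('xyz',s["ee_rot"],degrees=True); print(p,s["opening"],s["ft_force"])
for z in(-35,): print(z,[[a,b,proj("side",p+R.apply([a,b,z])).round(1)[0].tolist()] for b in(30,47.5,-30,-47.5) for a in(-7.5,7.5) ])
print(proj("side",[[422,159.7,43],[422,159.7,80],[422,159.7,0]]))
c=C["side"];Rr=cv2.Rodrigues(c["rvec"])[0]; print(-Rr.T@c["tvec"])
E
```

```text
[423.302404   159.89739654   8.74706285] 60.08611330513491 [0.16592463 0.27135748 0.47837663]
-35 [[-7.5, 30, [257.7, 217.9]], [7.5, 30, [253.0, 216.7]], [-7.5, 47.5, [260.2, 214.9]], [7.5, 47.5, [255.5, 213.7]], [-7.5, -30, [248.8, 228.5]], [7.5, -30, [244.0, 227.2]], [-7.5, -47.5, [246.1, 231.8]], [7.5, -47.5, [241.2, 230.4]]]
[[251.30357255 222.84350823]
 [251.33264108 211.97513308]
 [251.27080534 235.09477719]]
[-324.89154557  997.31291262  801.87133606]
```

The finger geometry agrees (the tips are chamfered on the outside) and the core is centred between the fingers. I'll close gently.

```bash
python3 -m jog '{"slide":[[-0.001,0,0.001],[-0.001,0,0.001],[-0.001,0,0.001],[-0.001,0,0.001],[-0.001,0,0.001],[-0.001,0,0.001],[-0.001,0,0.001],[-0.001,0,0.001],[-0.001,0,0.001],[-0.001,0,0.001],[-0.001,0,0.001],[-0.001,0,0.001]],"angular":[[0,0,0],[0,0,0],[0,0,0],[0,0,0],[0,0,0],[0,0,0],[0,0,0],[0,0,0],[0,0,0],[0,0,0],[0,0,0],[0,0,0]],"jaw":[0.05,0.045,0.04,0.035,0.03,0.027,0.025,0.023,0.021,0.018,0.016,0.016]}' 20
python3 plan.py 422,159.7,8,16.4
python3 - <<'E'
from h import *
crop("side",251,215,66,60,"f3")
E
```

```text
time: 21.25
position: [421.8, 159.5, 7.1]
ee_rot: [-180.0, 0.0, 16.5]
ft_force: [0.5, 0.5, -0.5]
opening: 19.4
t 21.25 pos [421.8 159.5   7.1] rot [-180.      0.     16.48] open 19.4 F [ 0.5  0.5 -0.5]
422,159.7,8,16.4 slide [0.0003, -0.0001, -0.0009] ang [-0.0, 0.0, 0.1]
f3 origin 218 185 scale 10
```

View pics/f3.png

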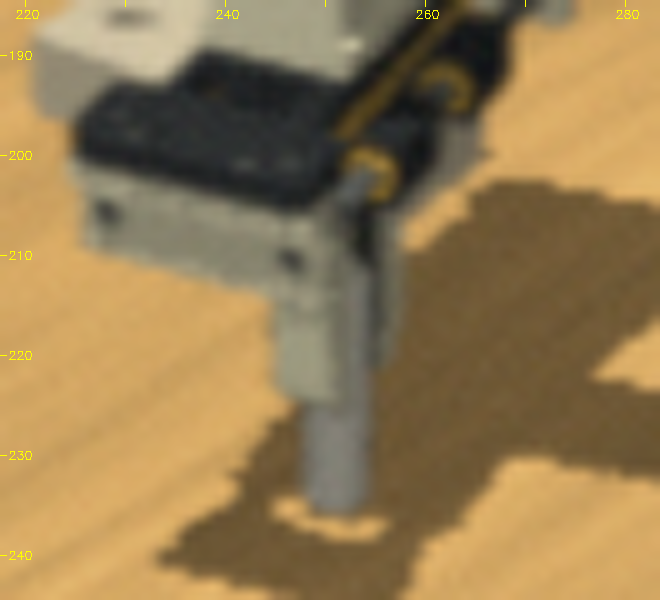

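Gripped at 19.4 mm and upright. I'll lift, then travel to the board. The foot is at 0 at reported z ≈ 7.5, so it is seated at about 33.5.

```bash
python3 -m jog '{"slide":[[0,0,-0.004],[0,0,-0.012],[0,0,-0.024],[0,0,-0.04],[0,0,-0.058],[0,0,-0.076],[0,0,-0.092],[0,0,-0.102],[0,0,-0.108],[0,0,-0.11],[0,0,-0.11],[0,0,-0.11]],"angular":[[0,0,0],[0,0,0],[0,0,0],[0,0,0],[0,0,0],[0,0,0],[0,0,0],[0,0,0],[0,0,0],[0,0,0],[0,0,0],[0,0,0]],"jaw":[0.016,0.016,0.016,0.016,0.016,0.016,0.016,0.016,0.016,0.016,0.016,0.016]}' 25
python3 plan.py 443.6,-355.4,117,16.4
```

```text
time: 22.3
position: [421.3, 159.5, 116.7]
ee_rot: [-180.0, 0.0, 16.5]
ft_force: [0.5, 0.1, -0.4]
opening: 19.3
t 22.30 pos [421.3 159.5 116.7] rot [-1.7999e+02  5.0000e-02  1.6480e+01] open 19.3 F [ 0.5  0.1 -0.4]
443.6,-355.4,117,16.4 slide [-0.1247, 0.5, -0.0003] ang [-0.0, 0.0, 0.1]
```

```bash
python3 -m jog '{"slide":[[-0.001,0.005,0],[-0.004,0.017,0],[-0.009,0.037,0],[-0.016,0.064,0],[-0.024,0.097,0],[-0.033,0.133,0],[-0.042,0.17,0],[-0.052,0.207,0],[-0.061,0.244,0],[-0.07,0.281,0],[-0.079,0.317,0],[-0.088,0.352,0]],"angular":[[0,0,0],[0,0,0],[0,0,0],[0,0,0],[0,0,0],[0,0,0],[0,0,0],[0,0,0],[0,0,0],[0,0,0],[0,0,0],[0,0,0]],"jaw":[0.016,0.016,0.016,0.016,0.016,0.016,0.016,0.016,0.016,0.016,0.016,0.016]}' 25
python3 -m jog '{"slide":[[-0.007,0.03,0],[-0.014,0.057,0],[-0.02,0.083,0],[-0.026,0.106,0],[-0.031,0.125,0],[-0.034,0.138,0],[-0.036,0.146,0],[-0.0367,0.148,0],[-0.0367,0.148,0],[-0.0367,0.148,0],[-0.0367,0.148,0]],"angular":[[0,0,0],[0,0,0],[0,0,0],[0,0,0],[0,0,0],[0,0,0],[0,0,0],[0,0,0],[0,0,0],[0,0,0],[0,0,0]],"jaw":[0.016,0.016,0.016,0.016,0.016,0.016,0.016,0.016,0.016,0.016,0.016]}' 25
python3 plan.py 443.6,-355.4,70,16.4
python3 - <<'E'
from h import *
crop("top",391,209,80,75,"g1"); crop("side",345,155,80,60,"g2")
E
```

```text
time: 23.3
position: [436.4, -205.1, 116.4]
ee_rot: [-179.9, 0.0, 16.4]
ft_force: [0.2, 1.3, -0.2]
opening: 19.5
time: 24.22
position: [444.1, -354.1, 117.2]
ee_rot: [-180.0, 0.0, 16.5]
ft_force: [-0.1, -0.7, -1.3]
opening: 19.7
t 24.22 pos [ 444.1 -354.1  117.2] rot [-179.96    0.     16.54] open 19.7 F [-0.1 -0.7 -1.3]
443.6,-355.4,70,16.4 slide [-0.0008, 0.0012, 0.0472] ang [-0.0, 0.0, 0.1]
g1 origin 351 172 scale 8
g2 origin 305 125 scale 10
```

View pics/g1.png

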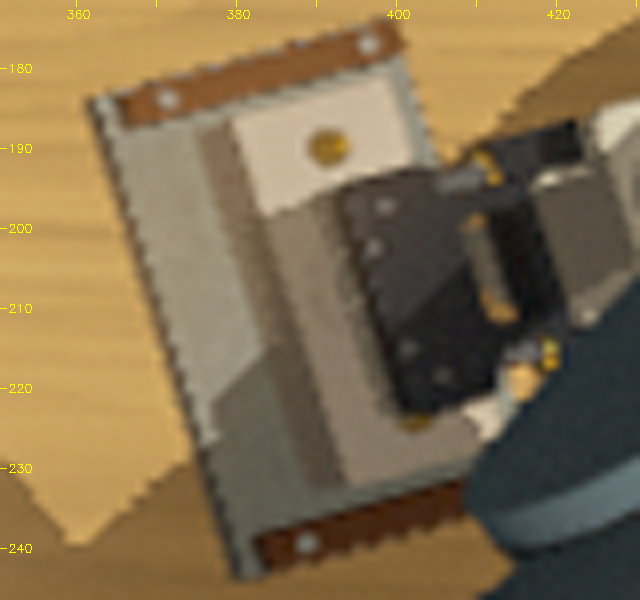

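View pics/g2.png

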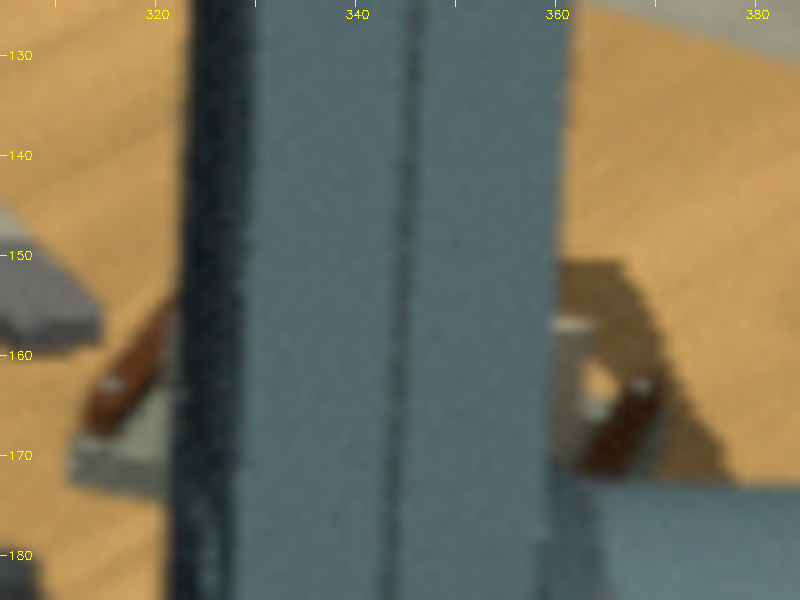

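The arm hides the hole in both views. I'll go on the gripper pose and the fitted block position, keeping an eye on force.

```bash
python3 -m jog '{"slide":[[-0.0005,0.001,0.005],[-0.0005,0.001,0.015],[-0.0005,0.001,0.027],[-0.0005,0.001,0.037],[-0.0005,0.001,0.044],[-0.0005,0.001,0.047],[-0.0005,0.001,0.047],[-0.0005,0.001,0.047],[-0.0005,0.001,0.047],[-0.0005,0.001,0.047]],"angular":[[0,0,0],[0,0,0],[0,0,0],[0,0,0],[0,0,0],[0,0,0],[0,0,0],[0,0,0],[0,0,0],[0,0,0]],"jaw":[0.016,0.016,0.016,0.016,0.016,0.016,0.016,0.016,0.016,0.016]}' 25
python3 plan.py 443.6,-355.4,50,16.4
python3 -m jog '{"slide":[[0,0,0],[0,0,0]],"angular":[[0,0,0],[0,0,0]],"jaw":[0.016,0.016]}' 25
python3 plan.py 443.6,-355.4,50,16.4
```

```text
time: 25.15
position: [444.2, -356.8, 70.7]
ee_rot: [179.9, -0.0, 16.5]
ft_force: [0.1, 0.2, -0.8]
opening: 19.3
t 25.15 pos [ 444.2 -356.8   70.7] rot [ 1.7994e+02 -3.0000e-02  1.6480e+01] open 19.3 F [ 0.1  0.2 -0.8]
443.6,-355.4,50,16.4 slide [-0.0002, -0.0016, 0.0207] ang [0.1, -0.0, 0.1]
time: 25.32
position: [444.1, -356.7, 70.6]
ee_rot: [180.0, -0.0, 16.5]
ft_force: [-0.2, -0.7, -0.5]
opening: 19.2
t 25.32 pos [ 444.1 -356.7   70.6] rot [ 1.7996e+02 -2.0000e-02  1.6480e+01] open 19.2 F [-0.2 -0.7 -0.5]
443.6,-355.4,50,16.4 slide [-0.0001, -0.0014, 0.0206] ang [0.0, -0.0, 0.1]
```

```bash
python3 -m jog '{"slide":[[0,-0.0013,0.004],[0,-0.0013,0.008],[0,-0.0013,0.012],[0,-0.0013,0.016],[0,-0.0013,0.018],[0,-0.0013,0.018],[0,-0.0013,0.018]],"angular":[[0,0,0],[0,0,0],[0,0,0],[0,0,0],[0,0,0],[0,0,0],[0,0,0]],"jaw":[0.016,0.016,0.016,0.016,0.016,0.016,0.016]}' 25
python3 plan.py 443.6,-355.4,50,16.4
python3 -m jog '{"slide":[[0,0,0.002],[0,0,0.004],[0,0,0.006],[0,0,0.008],[0,0,0.009],[0,0,0.009]],"angular":[[0,0,0],[0,0,0],[0,0,0],[0,0,0],[0,0,0],[0,0,0]],"jaw":[0.016,0.016,0.016,0.016,0.016,0.016]}' 25
python3 plan.py 443.6,-355.4,35,16.4
```

```text
time: 25.9
position: [443.4, -355.1, 51.9]
ee_rot: [-180.0, 0.0, 16.5]
ft_force: [-0.4, 0.6, -1.9]
opening: 19.2
t 25.90 pos [ 443.4 -355.1   51.9] rot [-1.7997e+02  1.0000e-02  1.6480e+01] open 19.2 F [-0.4  0.6 -1.9]
443.6,-355.4,50,16.4 slide [0.0001, 0.0004, 0.0019] ang [-0.0, 0.0, 0.1]
time: 26.4
position: [443.3, -355.0, 42.8]
ee_rot: [-180.0, 0.0, 16.5]
ft_force: [0.2, -1.0, -0.5]
opening: 19.8
t 26.40 pos [ 443.3 -355.    42.8] rot [-1.7997e+02  1.0000e-02  1.6480e+01] open 19.8 F [ 0.2 -1.  -0.5]
443.6,-355.4,35,16.4 slide [0.0001, 0.0005, 0.0078] ang [-0.0, 0.0, 0.1]
```

The foot is about 5 mm into the socket with no side force. Continuing down.

```bash
python3 -m jog '{"slide":[[0,0,0.002],[0,0,0.004],[0,0,0.006],[0,0,0.007],[0,0,0.008],[0,0,0.008],[0,0,0.008]],"angular":[[0,0,0],[0,0,0],[0,0,0],[0,0,0],[0,0,0],[0,0,0],[0,0,0]],"jaw":[0.016,0.016,0.016,0.016,0.016,0.016,0.016]}' 25
python3 plan.py
python3 -m jog '{"slide":[[0,0,0.0004],[0,0,0.0008],[0,0,0.0012],[0,0,0.0012]],"angular":[[0,0,0],[0,0,0],[0,0,0],[0,0,0]],"jaw":[0.016,0.016,0.016,0.016]}' 25
```

```text
time: 26.98
position: [443.5, -355.2, 35.1]
ee_rot: [-180.0, 0.0, 16.5]
ft_force: [-0.2, -0.4, -0.4]
opening: 19.3
t 26.98 pos [ 443.5 -355.2   35.1] rot [-180.      0.     16.48] open 19.3 F [-0.2 -0.4 -0.4]
time: 27.32
position: [443.5, -355.2, 33.9]
ee_rot: [-180.0, 0.0, 16.5]
ft_force: [0.2, -1.0, -1.3]
opening: 19.6
```

```bash
python3 -m jog '{"slide":[[0,0,0.0004],[0,0,0.0008],[0,0,0.0008]],"angular":[[0,0,0],[0,0,0],[0,0,0]],"jaw":[0.016,0.016,0.016]}' 25
python3 -m jog '{"slide":[[0,0,0.0004],[0,0,0.0006],[0,0,0.0006]],"angular":[[0,0,0],[0,0,0],[0,0,0]],"jaw":[0.016,0.016,0.016]}' 25
```

```text
time: 27.57
position: [443.5, -355.2, 33.2]
ee_rot: [180.0, -0.0, 16.5]
ft_force: [0.6, 0.0, -0.1]
opening: 19.3
time: 27.82
position: [443.6, -355.2, 33.1]
ee_rot: [180.0, -0.0, 16.5]
ft_force: [-0.8, 0.9, 4.7]
opening: 19.4
```

Floor contact at reported z = 33.1, as expected. Releasing.

```bash
python3 -m jog '{"slide":[[0,0,-0.0004],[0,0,-0.0004],[0,0,-0.0004],[0,0,-0.0004],[0,0,-0.0004],[0,0,-0.0004],[0,0,-0.0004],[0,0,-0.0004]],"angular":[[0,0,0],[0,0,0],[0,0,0],[0,0,0],[0,0,0],[0,0,0],[0,0,0],[0,0,0]],"jaw":[0.02,0.021,0.023,0.026,0.03,0.036,0.042,0.045]}' 25
python3 -m jog '{"slide":[[0,0,-0.005],[0,0,-0.015],[0,0,-0.03],[0,0,-0.05],[0,0,-0.07],[0,0,-0.09],[0,0,-0.1],[0,0,-0.11],[0,0,-0.115],[0,0,-0.115],[0,0,-0.115]],"angular":[[0,0,0],[0,0,0],[0,0,0],[0,0,0],[0,0,0],[0,0,0],[0,0,0],[0,0,0],[0,0,0],[0,0,0],[0,0,0]],"jaw":[0.045,0.045,0.045,0.045,0.045,0.05,0.06,0.07,0.08,0.085,0.09]}' 
python3 plan.py 578.5,23.4,148,6.5
```

```text
time: 28.48
position: [443.5, -355.2, 32.9]
ee_rot: [-180.0, 0.0, 16.5]
ft_force: [0.6, 0.0, 1.1]
opening: 42.7
time: 29.4
position: [443.3, -354.9, 147.4]
ee_rot: [-180.0, 0.0, 16.5]
ft_force: [-0.2, 0.0, -0.7]
opening: 78.8
t 29.40 pos [ 443.3 -354.9  147.4] rot [-1.7996e+02  2.0000e-02  1.6480e+01] open 78.8 F [-0.2  0.  -0.7]
578.5,23.4,148,6.5 slide [0.237, -0.3244, -0.0004] ang [-0.0, 0.0, 10.0]
```

```bash
python3 -m jog '{"slide":[[0.008,-0.011,0],[0.025,-0.034,0],[0.047,-0.064,0],[0.07,-0.096,0],[0.093,-0.127,0],[0.116,-0.159,0],[0.139,-0.19,0],[0.162,-0.222,0],[0.185,-0.253,0],[0.206,-0.282,0],[0.224,-0.307,0],[0.237,-0.3244,0]],"angular":[[0,0,1],[0,0,2],[0,0,3],[0,0,4],[0,0,5],[0,0,6],[0,0,7],[0,0,8],[0,0,9],[0,0,10],[0,0,10],[0,0,10]],"jaw":[0.093,0.093,0.093,0.093,0.093,0.093,0.093,0.093,0.093,0.093,0.093,0.093]}' 
python3 -m jog '{"slide":[[0,0,0.01],[0,0,0.025],[0,0,0.045],[0,0,0.06],[0,0,0.07],[0,0,0.07],[0,0,0.07],[0,0,0.07]],"angular":[[0,0,0],[0,0,0],[0,0,0],[0,0,0],[0,0,0],[0,0,0],[0,0,0],[0,0,0]],"jaw":[0.093,0.093,0.093,0.093,0.093,0.093,0.093,0.093]}' 
python3 plan.py 578.5,23.4,-30,6.5
python3 - <<'E'
from h import *
crop("top",391,209,80,75,"i1"); crop("side",345,155,80,60,"i2"); crop("side",243,190,66,50,"i3")
E
```

```text
time: 30.4
position: [578.4, 26.3, 146.4]
ee_rot: [-179.9, 0.1, 6.6]
ft_force: [-0.0, 0.4, -0.6]
opening: 92.9
time: 31.07
position: [579.2, 22.7, 78.4]
ee_rot: [180.0, -0.0, 6.5]
ft_force: [0.0, -0.1, -0.2]
opening: 92.8
t 31.07 pos [579.2  22.7  78.4] rot [ 1.7999e+02 -4.0000e-02  6.4500e+00] open 92.8 F [ 0.  -0.1 -0.2]
578.5,23.4,-30,6.5 slide [-0.0007, -0.0008, 0.1084] ang [0.0, -0.0, -0.0]
i1 origin 351 172 scale 8
i2 origin 305 125 scale 10
i3 origin 210 165 scale 12
```

View pics/i1.png

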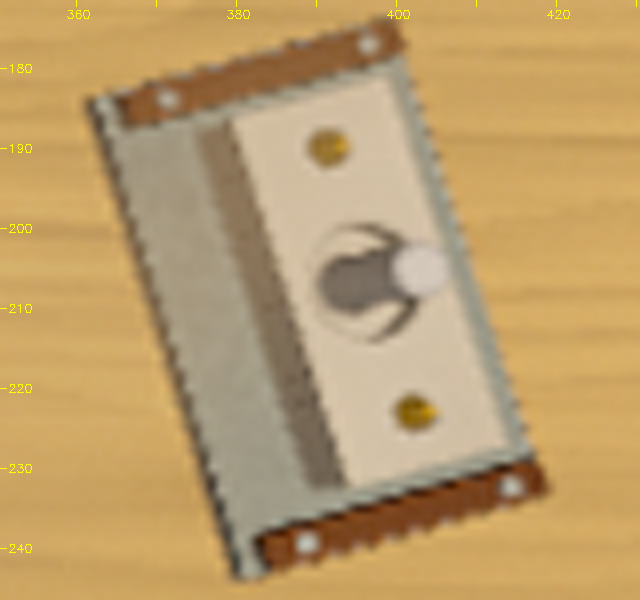

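View pics/i2.png

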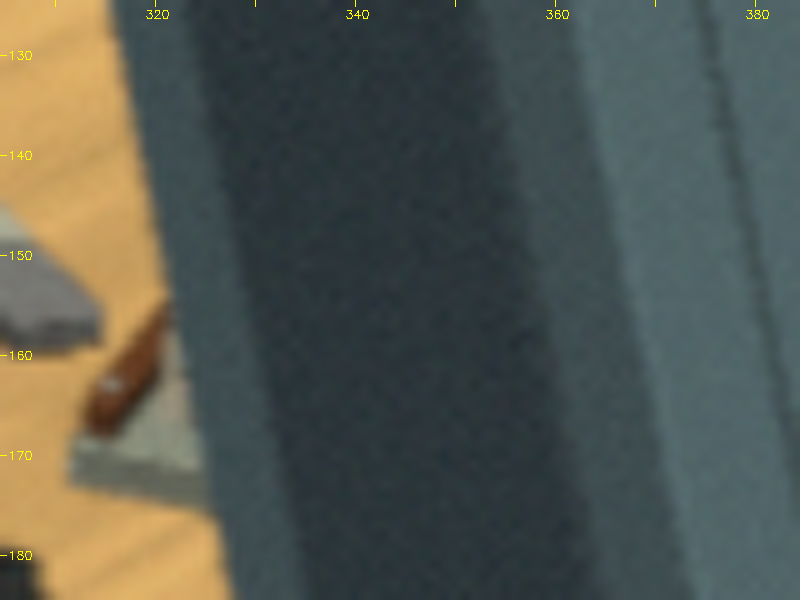

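View pics/i3.png

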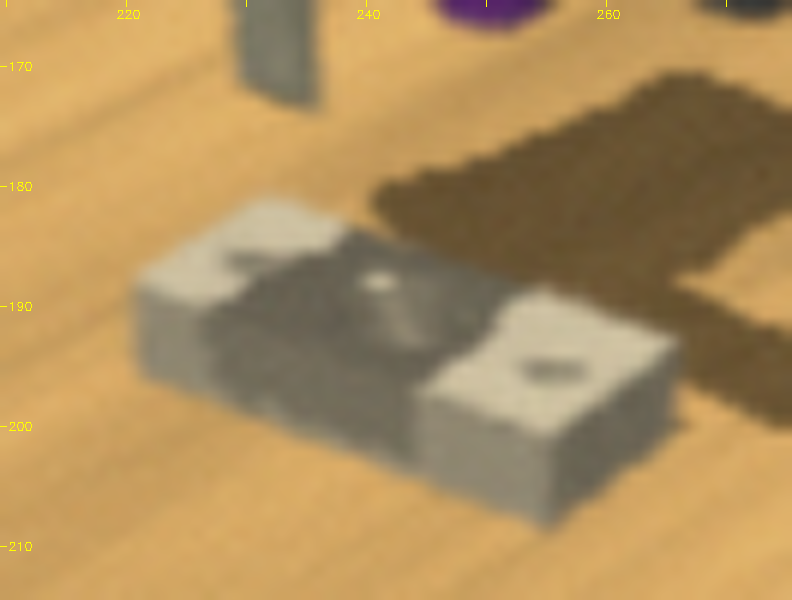

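The core top shows at about (403.2,205.0) and the lower half hasn't moved. I'll check that against the upright prediction.

```bash
python3 - <<'E'
from h import *
print(proj("top",[[443.6,-355.3,106],[444.4,-355.5,106],[443.6,-355.3,112]]), back("top",(403.25,205),106))
E
python3 plan.py 578.5,23.4,-30,6.5
```

```text
[[403.51854845 205.39722924]
 [403.58019925 205.11321798]
 [404.45265359 205.21199637]] [ 444.69636294 -354.57663118  106.        ]
t 31.22 pos [579.5  22.8  79. ] rot [ 1.7997e+02 -1.1000e-01  6.4700e+00] open 93.1 F [ 0.6 -1.   0.2]
578.5,23.4,-30,6.5 slide [-0.0012, -0.0007, 0.109] ang [0.0, -0.1, -0.0]
```

```bash
python3 -m jog '{"slide":[[-0.001,-0.0007,0.01],[-0.001,-0.0007,0.028],[-0.001,-0.0007,0.05],[-0.001,-0.0007,0.07],[-0.001,-0.0007,0.086],[-0.001,-0.0007,0.097],[-0.001,-0.0007,0.103],[-0.001,-0.0007,0.107],[-0.001,-0.0007,0.109],[-0.001,-0.0007,0.109],[-0.001,-0.0007,0.109],[-0.001,-0.0007,0.109]],"angular":[[0,0,0],[0,0,0],[0,0,0],[0,0,0],[0,0,0],[0,0,0],[0,0,0],[0,0,0],[0,0,0],[0,0,0],[0,0,0],[0,0,0]],"jaw":[0.093,0.093,0.093,0.093,0.093,0.093,0.093,0.093,0.093,0.093,0.093,0.085]}' 
python3 plan.py 578.5,23.4,-30,6.5
python3 -m jog '{"slide":[[0,0,0],[0,0,0],[0,0,0],[0,0,0],[0,0,0],[0,0,0],[0,0,0],[0,0,0],[0,0,0],[0,0,0]],"angular":[[0,0,0],[0,0,0],[0,0,0],[0,0,0],[0,0,0],[0,0,0],[0,0,0],[0,0,0],[0,0,0],[0,0,0]],"jaw":[0.075,0.068,0.065,0.063,0.061,0.059,0.057,0.055,0.054,0.054]}' 45
python3 plan.py 578.5,23.4,-30,6.5
```

```text
time: 32.22
position: [578.4, 23.6, -30.2]
ee_rot: [180.0, -0.1, 6.5]
ft_force: [-0.5, -0.8, 0.4]
opening: 89.8
t 32.22 pos [578.4  23.6 -30.2] rot [ 1.7998e+02 -9.0000e-02  6.4800e+00] open 89.8 F [-0.5 -0.8  0.4]
578.5,23.4,-30,6.5 slide [0.0001, 0.0002, -0.0002] ang [0.0, -0.1, -0.0]
time: 33.05
position: [577.7, 23.9, -31.0]
ee_rot: [-180.0, -0.0, 6.5]
ft_force: [0.5, 0.8, 0.7]
opening: 59.8
t 33.05 pos [577.7  23.9 -31. ] rot [-179.99   -0.      6.48] open 59.8 F [0.5 0.8 0.7]
578.5,23.4,-30,6.5 slide [0.0008, 0.0005, -0.001] ang [-0.0, -0.0, -0.0]
```

Gripped at 59.8 mm, with the underside at 0 at reported z ≈ −30.5, so fully down is about 27.5. Lifting and travelling next.

```bash
python3 -m jog '{"slide":[[0,0,-0.003],[0,0,-0.008],[0,0,-0.016],[0,0,-0.028],[0,0,-0.043],[0,0,-0.06],[0,0,-0.078],[0,0,-0.096],[0,0,-0.112],[0,0,-0.125],[0,0,-0.133],[0,0,-0.137]],"angular":[[0,0,0],[0,0,0],[0,0,0],[0,0,0],[0,0,0],[0,0,0],[0,0,0],[0,0,0],[0,0,0],[0,0,0],[0,0,0],[0,0,0]],"jaw":[0.054,0.054,0.054,0.054,0.054,0.054,0.054,0.054,0.054,0.054,0.054,0.054]}' 45
python3 -m jog '{"slide":[[0,0,0],[0,0,0]],"angular":[[0,0,0],[0,0,0]],"jaw":[0.054,0.054]}' 45
python3 plan.py 443.1,-355.4,106,16.4
```

```text
time: 34.05
position: [578.4, 23.6, 107.7]
ee_rot: [180.0, -0.1, 6.5]
ft_force: [1.1, 1.0, -2.4]
opening: 59.4
time: 34.22
position: [577.3, 23.7, 105.5]
ee_rot: [-180.0, 0.0, 6.5]
ft_force: [0.1, 0.1, -3.2]
opening: 59.8
t 34.22 pos [577.3  23.7 105.5] rot [-1.7999e+02  4.0000e-02  6.4800e+00] open 59.8 F [ 0.1  0.1 -3.2]
443.1,-355.4,106,16.4 slide [-0.1761, 0.3616, -0.0004] ang [-0.0, 0.0, -9.9]
```

```bash
python3 -m jog '{"slide":[[-0.002,0.004,0],[-0.007,0.014,0],[-0.015,0.031,0],[-0.027,0.055,0],[-0.041,0.084,0],[-0.056,0.116,0],[-0.072,0.148,0],[-0.088,0.18,0],[-0.104,0.213,0],[-0.119,0.245,0],[-0.134,0.275,0],[-0.147,0.302,0]],"angular":[[0,0,0],[0,0,-0.5],[0,0,-1],[0,0,-2],[0,0,-3],[0,0,-4],[0,0,-5],[0,0,-6],[0,0,-7],[0,0,-8],[0,0,-9],[0,0,-9.9]],"jaw":[0.054,0.054,0.054,0.054,0.054,0.054,0.054,0.054,0.054,0.054,0.054,0.054]}' 45
python3 -m jog '{"slide":[[-0.006,0.019,0],[-0.011,0.034,0],[-0.015,0.045,0],[-0.018,0.053,0],[-0.0195,0.059,0],[-0.0195,0.0633,0],[-0.0195,0.0645,0],[-0.0195,0.0645,0],[-0.0195,0.0645,0],[-0.0195,0.0645,0],[-0.0195,0.0645,0],[-0.0195,0.0645,0]],"angular":[[0,0,0],[0,0,0],[0,0,0],[0,0,0],[0,0,0],[0,0,0],[0,0,0],[0,0,0],[0,0,0],[0,0,0],[0,0,0],[0,0,0]],"jaw":[0.054,0.054,0.054,0.054,0.054,0.054,0.054,0.054,0.054,0.054,0.054,0.054]}' 45
python3 plan.py 443.1,-355.4,90,16.4
```

```text
time: 35.22
position: [463.9, -294.8, 105.0]
ee_rot: [-179.9, 0.1, 16.4]
ft_force: [0.4, -0.3, -2.2]
opening: 59.5
time: 36.22
position: [465.3, -359.9, 106.0]
ee_rot: [180.0, -0.0, 16.4]
ft_force: [0.2, 0.8, -2.7]
opening: 59.7
t 36.22 pos [ 465.3 -359.9  106. ] rot [180.    -0.    16.41] open 59.7 F [ 0.2  0.8 -2.7]
443.1,-355.4,90,16.4 slide [-0.02, -0.0106, 0.016] ang [0.0, -0.0, 0.0]
```

The second leg was in the turned tool frame, so it ended 22 mm off. I'll correct that at height.

```bash
python3 -m jog '{"slide":[[-0.004,-0.002,0],[-0.01,-0.005,0],[-0.016,-0.008,0.003],[-0.02,-0.0106,0.006],[-0.02,-0.0106,0.01],[-0.02,-0.0106,0.01],[-0.02,-0.0106,0.01],[-0.02,-0.0106,0.01],[-0.02,-0.0106,0.01]],"angular":[[0,0,0],[0,0,0],[0,0,0],[0,0,0],[0,0,0],[0,0,0],[0,0,0],[0,0,0],[0,0,0]],"jaw":[0.054,0.054,0.054,0.054,0.054,0.054,0.054,0.054,0.054]}' 45
python3 plan.py 443.1,-355.4,90,16.45
python3 - <<'E'
from h import *
crop("top",400,200,80,75,"k1"); 
s=bot.observe();p=s["position"];R=Ro.from_euler('z',s["ee_rot"][2],degrees=True)
for dx in(0,2):
 for l in [(70,30,30),(70,-30,30),(-70,30,30),(50,0,30)]: print(dx,l,proj("top",R.apply(np.add(l,[dx,0,0]))+[p[0],p[1],p[2]+30.5]).round(1))
E
```

```text
time: 36.97
position: [443.3, -356.0, 96.0]
ee_rot: [180.0, -0.0, 16.4]
ft_force: [-0.5, 0.2, -2.4]
opening: 59.9
t 36.97 pos [ 443.3 -356.    96. ] rot [ 1.7998e+02 -1.0000e-02  1.6380e+01] open 59.9 F [-0.5  0.2 -2.4]
443.1,-355.4,90,16.45 slide [0.0, -0.0006, 0.006] ang [0.0, -0.0, -0.1]
k1 origin 360 163 scale 8
0 (70, 30, 30) [[393.3 181.6]]
0 (70, -30, 30) [[414.3 175.9]]
0 (-70, 30, 30) [[409.6 232.5]]
0 (50, 0, 30) [[406.2 185.9]]
2 (70, 30, 30) [[393.1 180.9]]
2 (70, -30, 30) [[414.1 175.2]]
2 (-70, 30, 30) [[409.4 231.8]]
2 (50, 0, 30) [[405.9 185.2]]
```

View pics/k1.png

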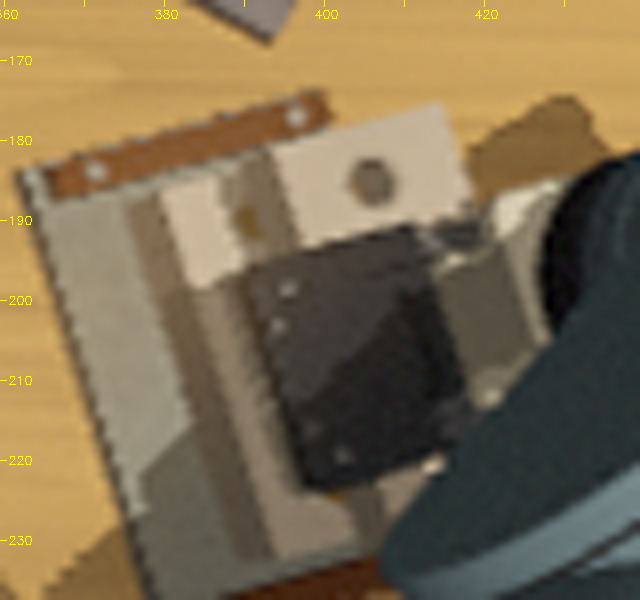

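The upper half's pin hole shows at (406.0,185.3). It carries the same +1.7 mm camera bias as the lower half's fit did, so relative alignment is within about 0.6 mm. I'll lower over the core first.

```bash
python3 -m jog '{"slide":[[0,-0.0005,0.003],[0,-0.0005,0.008],[0,-0.0005,0.013],[0,-0.0005,0.018],[0,-0.0005,0.023],[0,-0.0005,0.028],[0,-0.0005,0.033],[0,-0.0005,0.038],[0,-0.0005,0.042],[0,-0.0005,0.045],[0,-0.0005,0.045],[0,-0.0005,0.045]],"angular":[[0,0,-0.1],[0,0,-0.1],[0,0,-0.1],[0,0,-0.1],[0,0,-0.1],[0,0,-0.1],[0,0,-0.1],[0,0,-0.1],[0,0,-0.1],[0,0,-0.1],[0,0,-0.1],[0,0,-0.1]],"jaw":[0.054,0.054,0.054,0.054,0.054,0.054,0.054,0.054,0.054,0.054,0.054,0.054]}' 45
python3 plan.py 443.1,-355.4,40,16.45
python3 - <<'E'
from h import *
crop("top",400,200,80,75,"k2"); crop("side",345,155,80,60,"k3")
E
```

```text
time: 38.02
position: [442.8, -355.3, 50.8]
ee_rot: [-180.0, 0.0, 16.5]
ft_force: [-0.1, -0.7, -2.5]
opening: 59.4
t 38.02 pos [ 442.8 -355.3   50.8] rot [-1.7999e+02  1.0000e-02  1.6480e+01] open 59.4 F [-0.1 -0.7 -2.5]
443.1,-355.4,40,16.45 slide [0.0002, 0.0002, 0.0108] ang [-0.0, 0.0, 0.0]
k2 origin 360 163 scale 8
k3 origin 305 125 scale 10
```

View pics/k2.png

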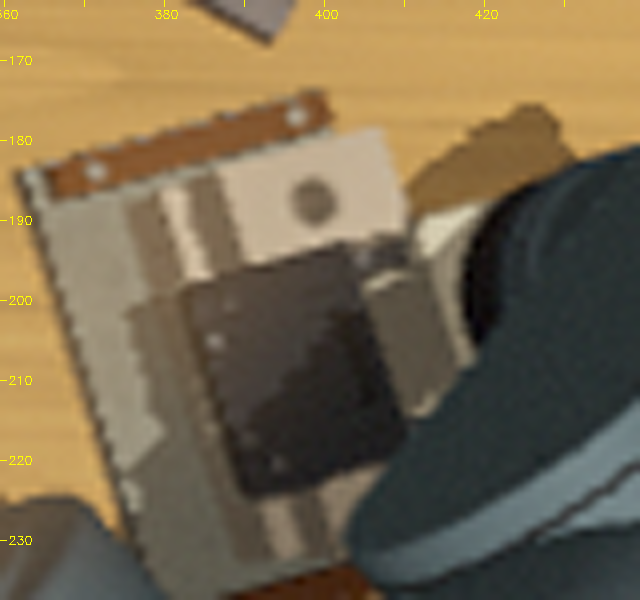

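Over the core with no contact force. I'll ease it over the pins slowly now.

```bash
python3 -m jog '{"slide":[[0,0,0.002],[0,0,0.004],[0,0,0.006],[0,0,0.008],[0,0,0.01],[0,0,0.012],[0,0,0.013],[0,0,0.013]],"angular":[[0,0,0],[0,0,0],[0,0,0],[0,0,0],[0,0,0],[0,0,0],[0,0,0],[0,0,0]],"jaw":[0.054,0.054,0.054,0.054,0.054,0.054,0.054,0.054]}' 45
python3 -m jog '{"slide":[[0,0,0.0015],[0,0,0.003],[0,0,0.0045],[0,0,0.005],[0,0,0.005]],"angular":[[0,0,0],[0,0,0],[0,0,0],[0,0,0],[0,0,0]],"jaw":[0.054,0.054,0.054,0.054,0.054]}' 45
python3 plan.py 443.1,-355.4,28,16.45
```

```text
time: 38.78
position: [442.7, -355.2, 37.5]
ee_rot: [-180.0, 0.0, 16.5]
ft_force: [-0.0, 0.2, -2.8]
opening: 59.9
time: 39.2
position: [442.8, -355.2, 32.7]
ee_rot: [-180.0, 0.0, 16.5]
ft_force: [1.1, -1.4, -1.8]
opening: 59.9
t 39.20 pos [ 442.8 -355.2   32.7] rot [-1.7998e+02  1.0000e-02  1.6480e+01] open 59.9 F [ 1.1 -1.4 -1.8]
443.1,-355.4,28,16.45 slide [0.0003, 0.0003, 0.0047] ang [-0.0, 0.0, 0.0]
```

```bash
python3 -m jog '{"slide":[[0,0,0.001],[0,0,0.002],[0,0,0.003],[0,0,0.003]],"angular":[[0,0,0],[0,0,0],[0,0,0],[0,0,0]],"jaw":[0.054,0.054,0.054,0.054]}' 45
python3 -m jog '{"slide":[[0,0,0.0005],[0,0,0.001],[0,0,0.0015],[0,0,0.0015]],"angular":[[0,0,0],[0,0,0],[0,0,0],[0,0,0]],"jaw":[0.054,0.054,0.054,0.054]}' 45
```

```text
time: 39.53
position: [442.7, -355.2, 29.7]
ee_rot: [-180.0, 0.0, 16.5]
ft_force: [0.2, -0.3, -2.6]
opening: 59.7
time: 39.87
position: [442.8, -355.3, 28.3]
ee_rot: [-180.0, 0.0, 16.5]
ft_force: [-0.2, 0.2, -2.6]
opening: 59.4
```

```bash
python3 -m jog '{"slide":[[0,0,0.0005],[0,0,0.001],[0,0,0.001],[0,0,0.001]],"angular":[[0,0,0],[0,0,0],[0,0,0],[0,0,0]],"jaw":[0.054,0.054,0.054,0.054]}' 45
python3 -m jog '{"slide":[[0,0,0.0004],[0,0,0.0007],[0,0,0.0007]],"angular":[[0,0,0],[0,0,0],[0,0,0]],"jaw":[0.054,0.054,0.054]}' 45
```

```text
time: 40.2
position: [442.8, -355.3, 27.4]
ee_rot: [-180.0, 0.0, 16.5]
ft_force: [-0.0, -0.9, -2.7]
opening: 59.4
time: 40.45
position: [442.9, -355.4, 26.9]
ee_rot: [180.0, -0.0, 16.5]
ft_force: [0.1, 0.7, 1.2]
opening: 59.8
```

Contact at reported z = 26.9 (about 27 expected), with no side force on the way. Releasing.

```bash
python3 -m jog '{"slide":[[0,0,0],[0,0,0],[0,0,0],[0,0,0],[0,0,0],[0,0,0],[0,0,0],[0,0,0]],"angular":[[0,0,0],[0,0,0],[0,0,0],[0,0,0],[0,0,0],[0,0,0],[0,0,0],[0,0,0]],"jaw":[0.061,0.063,0.066,0.07,0.075,0.08,0.085,0.09]}' 
python3 -m jog '{"slide":[[0,0,-0.005],[0,0,-0.015],[0,0,-0.03],[0,0,-0.05],[0,0,-0.07],[0,0,-0.09],[0,0,-0.1],[0,0,-0.11],[0,0,-0.115],[0,0,-0.115],[0,0,-0.115]],"angular":[[0,0,0],[0,0,0],[0,0,0],[0,0,0],[0,0,0],[0,0,0],[0,0,0],[0,0,0],[0,0,0],[0,0,0],[0,0,0]],"jaw":[0.09,0.09,0.09,0.09,0.09,0.09,0.09,0.085,0.08,0.075,0.07]}' 
python3 plan.py 443.8,-131.3,120,16.4
```

```text
time: 41.12
position: [442.9, -355.3, 26.7]
ee_rot: [180.0, -0.0, 16.5]
ft_force: [0.2, -0.1, 0.4]
opening: 87.2
time: 42.03
position: [442.6, -355.1, 141.2]
ee_rot: [-180.0, 0.0, 16.5]
ft_force: [0.2, 0.2, -0.1]
opening: 73.0
t 42.03 pos [ 442.6 -355.1  141.2] rot [-1.7996e+02  2.0000e-02  1.6480e+01] open 73.0 F [ 0.2  0.2 -0.1]
443.8,-131.3,120,16.4 slide [0.0646, -0.2142, 0.0213] ang [-0.0, 0.0, 0.1]
```

```bash
python3 -m jog '{"slide":[[0.004,-0.014,0],[0.013,-0.044,0],[0.024,-0.08,0],[0.035,-0.116,0],[0.046,-0.152,0],[0.055,-0.182,0.005],[0.061,-0.202,0.012],[0.0646,-0.2142,0.021],[0.0646,-0.2142,0.03],[0.0646,-0.2142,0.04],[0.0646,-0.2142,0.04],[0.0646,-0.2142,0.04]],"angular":[[0,0,0],[0,0,0],[0,0,0],[0,0,0],[0,0,0],[0,0,0],[0,0,0],[0,0,0],[0,0,0],[0,0,0],[0,0,0],[0,0,0]],"jaw":[0.07,0.07,0.07,0.07,0.07,0.07,0.07,0.07,0.07,0.07,0.07,0.07]}'
python3 plan.py 443.3,-131.3,-28,16.4
python3 - <<'E'
from h import *
crop("top",391,205,80,75,"l1"); crop("side",345,155,80,60,"l2"); crop("side",305,185,66,50,"l3")
E
```

```text
time: 43.03
position: [443.4, -132.1, 100.7]
ee_rot: [-179.9, 0.1, 16.4]
ft_force: [0.7, 0.2, 0.6]
opening: 69.7
t 43.03 pos [ 443.4 -132.1  100.7] rot [-1.7992e+02  1.0000e-01  1.6440e+01] open 69.7 F [0.7 0.2 0.6]
443.3,-131.3,-28,16.4 slide [0.0003, -0.0006, 0.1287] ang [-0.1, 0.1, 0.0]
l1 origin 351 168 scale 8
l2 origin 305 125 scale 10
l3 origin 272 160 scale 12
```

View pics/l1.png

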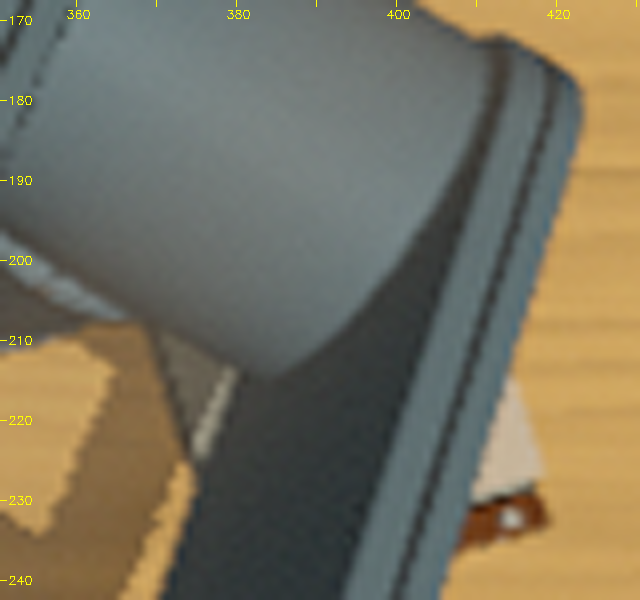

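View pics/l2.png

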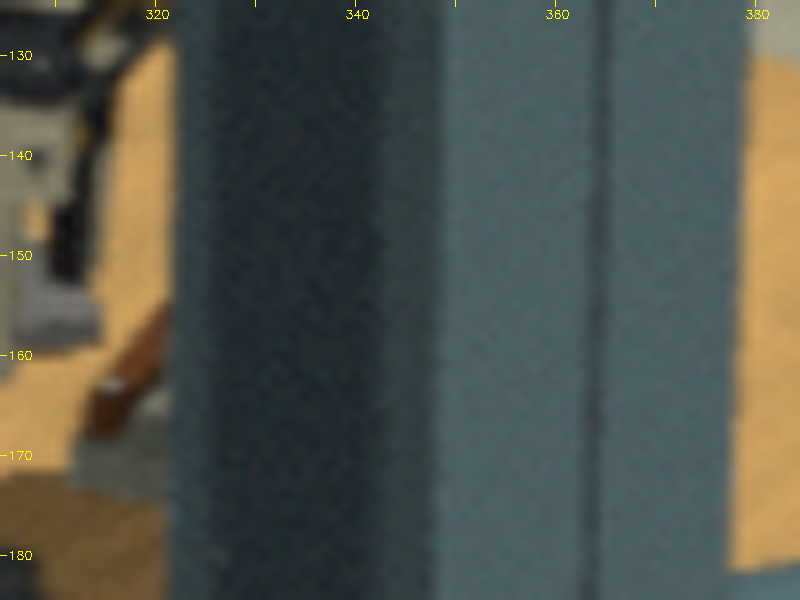

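View pics/l3.png

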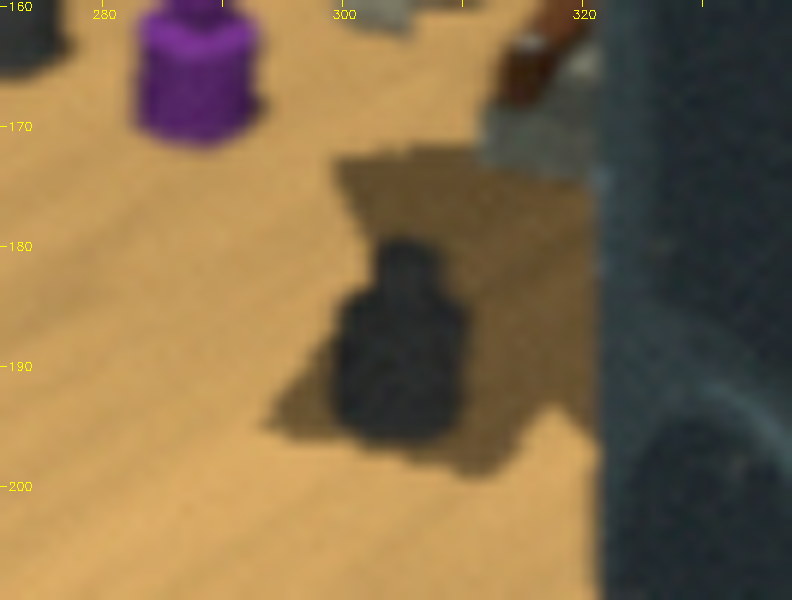

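The weight stands below the gripper at about (305,188) in the side view, and the arm hides the mould for now. Descending onto the weight.

```bash
python3 -m jog '{"slide":[[0,-0.0005,0.012],[0,-0.0005,0.032],[0,-0.0005,0.055],[0,-0.0005,0.078],[0,-0.0005,0.098],[0,-0.0005,0.112],[0,-0.0005,0.121],[0,-0.0005,0.126],[0,-0.0005,0.128],[0,-0.0005,0.128],[0,-0.0005,0.128],[0,-0.0005,0.128]],"angular":[[0,0,0],[0,0,0],[0,0,0],[0,0,0],[0,0,0],[0,0,0],[0,0,0],[0,0,0],[0,0,0],[0,0,0],[0,0,0],[0,0,0]],"jaw":[0.07,0.07,0.07,0.07,0.07,0.07,0.07,0.07,0.07,0.07,0.07,0.065]}'
python3 plan.py 443.3,-131.3,-28,16.4
python3 -m jog '{"slide":[[0,0,0],[0,0,0],[0,0,0],[0,0,0],[0,0,0],[0,0,0],[0,0,0],[0,0,0],[0,0,0],[0,0,0]],"angular":[[0,0,0],[0,0,0],[0,0,0],[0,0,0],[0,0,0],[0,0,0],[0,0,0],[0,0,0],[0,0,0],[0,0,0]],"jaw":[0.055,0.05,0.046,0.043,0.041,0.039,0.037,0.035,0.033,0.033]}' 40
python3 plan.py 443.3,-131.3,-28,16.4
```

```text
time: 44.18
position: [444.6, -131.6, -25.5]
ee_rot: [179.9, -0.1, 16.5]
ft_force: [0.4, 0.0, 0.2]
opening: 67.0
t 44.18 pos [ 444.6 -131.6  -25.5] rot [ 1.7993e+02 -7.0000e-02  1.6480e+01] open 67.0 F [0.4 0.  0.2]
443.3,-131.3,-28,16.4 slide [-0.0012, -0.0006, 0.0025] ang [0.1, -0.1, 0.1]
time: 45.02
position: [444.3, -131.4, -26.2]
ee_rot: [180.0, -0.0, 16.5]
ft_force: [1.0, -1.6, 0.3]
opening: 37.5
t 45.02 pos [ 444.3 -131.4  -26.2] rot [ 1.7996e+02 -3.0000e-02  1.6480e+01] open 37.5 F [ 1.  -1.6  0.3]
443.3,-131.3,-28,16.4 slide [-0.0009, -0.0004, 0.0018] ang [0.0, -0.0, 0.1]
```

```bash
python3 -m jog '{"slide":[[0,0,-0.003],[0,0,-0.008],[0,0,-0.016],[0,0,-0.028],[0,0,-0.043],[0,0,-0.061],[0,0,-0.08],[0,0,-0.1],[0,0,-0.118],[0,0,-0.132],[0,0,-0.142],[0,0,-0.146]],"angular":[[0,0,0],[0,0,0],[0,0,0],[0,0,0],[0,0,0],[0,0,0],[0,0,0],[0,0,0],[0,0,0],[0,0,0],[0,0,0],[0,0,0]],"jaw":[0.033,0.033,0.033,0.033,0.033,0.033,0.033,0.033,0.033,0.033,0.033,0.033]}' 45
python3 plan.py 397.5,-368.9,120,16.4
python3 - <<'E'
from h import *
crop("top",391,205,80,75,"m1"); crop("side",345,155,80,60,"m2")
E
```

```text
time: 46.02
position: [444.4, -131.2, 121.8]
ee_rot: [179.9, -0.1, 16.5]
ft_force: [1.0, -0.3, -3.7]
opening: 37.3
t 46.02 pos [ 444.4 -131.2  121.8] rot [ 1.799e+02 -1.100e-01  1.649e+01] open 37.3 F [ 1.  -0.3 -3.7]
397.5,-368.9,120,16.4 slide [-0.1124, 0.2146, 0.002] ang [0.1, -0.1, 0.1]
m1 origin 351 168 scale 8
m2 origin 305 125 scale 10
```

View pics/m1.png

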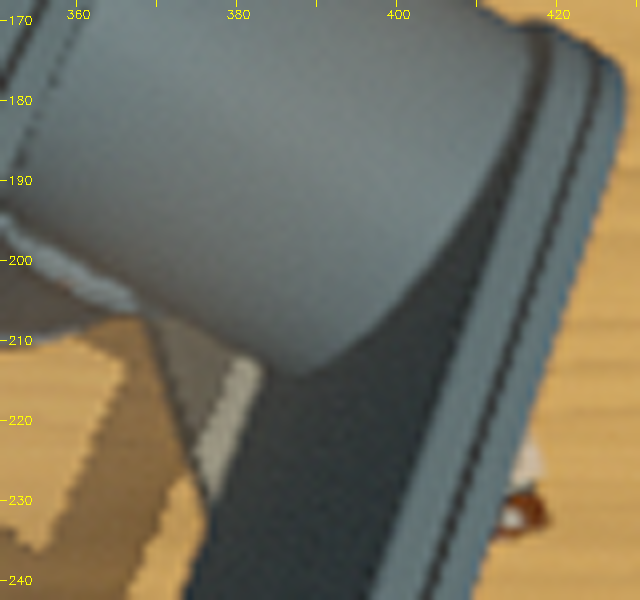

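```bash
python3 -m jog '{"slide":[[-0.002,0.004,0],[-0.007,0.014,0],[-0.016,0.03,0],[-0.028,0.053,0],[-0.043,0.081,0],[-0.059,0.112,0],[-0.075,0.143,0],[-0.088,0.168,0],[-0.1,0.19,0],[-0.108,0.206,0],[-0.1124,0.2146,0],[-0.1124,0.2146,0]],"angular":[[0,0,0],[0,0,0],[0,0,0],[0,0,0],[0,0,0],[0,0,0],[0,0,0],[0,0,0],[0,0,0],[0,0,0],[0,0,0],[0,0,0]],"jaw":[0.033,0.033,0.033,0.033,0.033,0.033,0.033,0.033,0.033,0.033,0.033,0.033]}' 45
python3 -m jog '{"slide":[[0,0,0.003],[0,0,0.006],[0,0,0.01],[0,0,0.01],[0,0,0.01],[0,0,0.01]],"angular":[[0,0,0],[0,0,0],[0,0,0],[0,0,0],[0,0,0],[0,0,0]],"jaw":[0.033,0.033,0.033,0.033,0.033,0.033]}' 45
python3 plan.py 397.5,-368.9,70,16.4
python3 - <<'E'
from h import *
crop("top",395,205,80,75,"n1"); crop("side",345,155,80,60,"n2")
E
```

```text
time: 47.12
position: [395.8, -371.0, 118.7]
ee_rot: [-180.0, 0.0, 16.3]
ft_force: [0.6, 0.5, -3.0]
opening: 37.2
time: 47.62
position: [397.3, -368.2, 109.8]
ee_rot: [180.0, -0.0, 16.5]
ft_force: [0.4, 0.4, -2.3]
opening: 37.3
t 47.62 pos [ 397.3 -368.2  109.8] rot [180.    -0.    16.54] open 37.3 F [ 0.4  0.4 -2.3]
397.5,-368.9,70,16.4 slide [-0.0, 0.0007, 0.0398] ang [0.0, -0.0, 0.1]
n1 origin 355 168 scale 8
n2 origin 305 125 scale 10
```

View pics/n1.png

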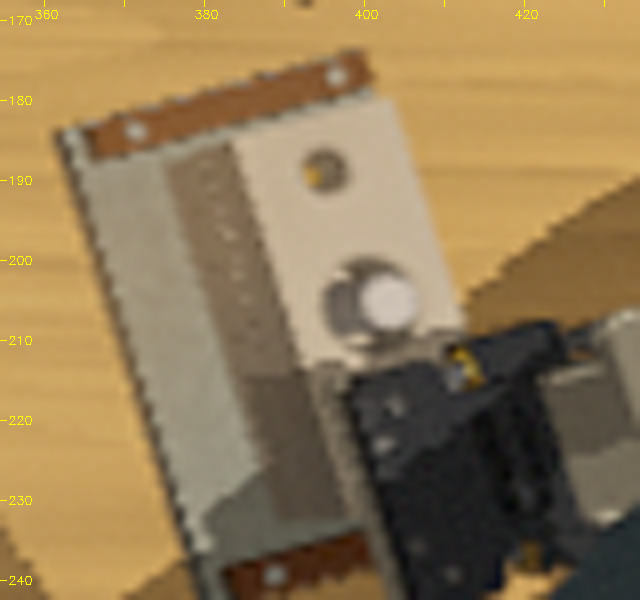

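View pics/n2.png

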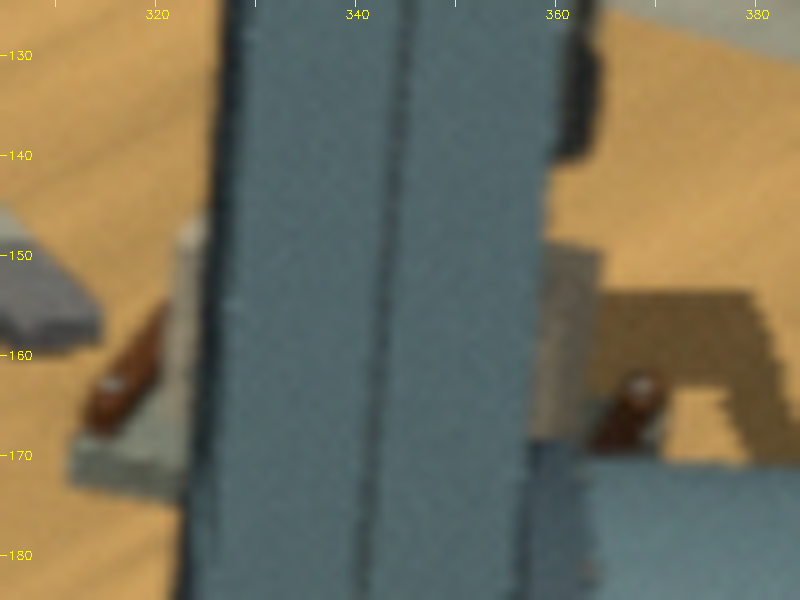

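The upper half is down: the pin shows in its hole at (394.5,189) and the core stands through the pouring hole at (403,205). I'll lower the weight onto the near end.

```bash
python3 -m jog '{"slide":[[0,0.0005,0.005],[0,0.0005,0.014],[0,0.0005,0.024],[0,0.0005,0.032],[0,0.0005,0.037],[0,0.0005,0.04],[0,0.0005,0.04],[0,0.0005,0.04],[0,0.0005,0.04]],"angular":[[0,0,0],[0,0,0],[0,0,0],[0,0,0],[0,0,0],[0,0,0],[0,0,0],[0,0,0],[0,0,0]],"jaw":[0.033,0.033,0.033,0.033,0.033,0.033,0.033,0.033,0.033]}' 45
python3 plan.py 397.5,-368.9,62,16.4
python3 -m jog '{"slide":[[0,0,0.001],[0,0,0.002],[0,0,0.003],[0,0,0.004],[0,0,0.005],[0,0,0.006],[0,0,0.006]],"angular":[[0,0,0],[0,0,0],[0,0,0],[0,0,0],[0,0,0],[0,0,0],[0,0,0]],"jaw":[0.033,0.033,0.033,0.033,0.033,0.033,0.033]}' 45
```

```text
time: 48.47
position: [397.4, -369.6, 70.0]
ee_rot: [180.0, -0.0, 16.5]
ft_force: [0.3, 0.4, -3.2]
opening: 37.4
t 48.47 pos [ 397.4 -369.6   70. ] rot [ 1.7996e+02 -1.0000e-02  1.6480e+01] open 37.4 F [ 0.3  0.4 -3.2]
397.5,-368.9,62,16.4 slide [0.0003, -0.0006, 0.008] ang [0.0, -0.0, 0.1]
time: 49.05
position: [397.0, -369.1, 63.5]
ee_rot: [-180.0, 0.0, 16.5]
ft_force: [0.8, 0.4, -3.5]
opening: 37.4
```

```bash
python3 -m jog '{"slide":[[0,0,0.0005],[0,0,0.001],[0,0,0.001]],"angular":[[0,0,0],[0,0,0],[0,0,0]],"jaw":[0.033,0.033,0.033]}' 45
python3 -m jog '{"slide":[[0,0,0.0005],[0,0,0.0008],[0,0,0.0008]],"angular":[[0,0,0],[0,0,0],[0,0,0]],"jaw":[0.033,0.033,0.033]}' 45
```

```text
time: 49.3
position: [397.1, -369.2, 62.6]
ee_rot: [-180.0, 0.0, 16.5]
ft_force: [0.3, -0.6, -3.2]
opening: 36.9
time: 49.55
position: [397.1, -369.3, 61.9]
ee_rot: [180.0, -0.0, 16.5]
ft_force: [-0.6, 0.2, -3.1]
opening: 37.1
```

```bash
python3 -m jog '{"slide":[[0,0,0.0004],[0,0,0.0006],[0,0,0.0006]],"angular":[[0,0,0],[0,0,0],[0,0,0]],"jaw":[0.033,0.033,0.033]}' 45
python3 -m jog '{"slide":[[0,0,0.0004],[0,0,0.0006],[0,0,0.0006]],"angular":[[0,0,0],[0,0,0],[0,0,0]],"jaw":[0.033,0.033,0.033]}' 45
```

```text
time: 49.8
position: [397.2, -369.3, 61.9]
ee_rot: [180.0, -0.0, 16.5]
ft_force: [-1.9, 1.8, 2.8]
opening: 37.6
time: 50.05
position: [397.2, -369.3, 61.8]
ee_rot: [180.0, -0.0, 16.5]
ft_force: [-3.2, 3.6, 7.5]
opening: 36.9
```

Seated, with contact at 61.9. I'll release and go for the second weight with the jaws turned along y, clear of the purple ones.

```bash
python3 -m jog '{"slide":[[0,0,-0.0006],[0,0,-0.0008],[0,0,-0.0008],[0,0,-0.0008],[0,0,-0.0008],[0,0,-0.0008],[0,0,-0.0008],[0,0,-0.0008]],"angular":[[0,0,0],[0,0,0],[0,0,0],[0,0,0],[0,0,0],[0,0,0],[0,0,0],[0,0,0]],"jaw":[0.036,0.039,0.041,0.044,0.048,0.053,0.058,0.062]}' 
python3 -m jog '{"slide":[[0,0,-0.005],[0,0,-0.015],[0,0,-0.03],[0,0,-0.045],[0,0,-0.06],[0,0,-0.07],[0,0,-0.08],[0,0,-0.085],[0,0,-0.085],[0,0,-0.085]],"angular":[[0,0,0],[0,0,0],[0,0,0],[0,0,0],[0,0,0],[0,0,0],[0,0,0],[0,0,0],[0,0,0],[0,0,0]],"jaw":[0.062,0.062,0.062,0.062,0.062,0.062,0.062,0.062,0.062,0.062]}' 
python3 plan.py 666,-228.6,145,0 666,-228.6,145,16.4
python3 - <<'E'
from h import *
t=cv2.imread("pics/top0.png"); s=cv2.imread("pics/side0.png")
crop("top",345,138,60,50,"o1",t)
E
```

```text
time: 50.72
position: [397.2, -369.3, 61.5]
ee_rot: [-180.0, -0.0, 16.5]
ft_force: [0.2, 0.6, 0.2]
opening: 59.7
time: 51.55
position: [397.1, -369.2, 146.4]
ee_rot: [-180.0, 0.0, 16.5]
ft_force: [-0.3, -0.2, -0.1]
opening: 61.9
t 51.55 pos [ 397.1 -369.2  146.4] rot [-180.      0.     16.49] open 61.9 F [-0.3 -0.2 -0.1]
666,-228.6,145,0 slide [0.2978, -0.0585, 0.0014] ang [-0.0, 0.0, 16.5]
666,-228.6,145,16.4 slide [0.2978, -0.0585, 0.0014] ang [-0.0, 0.0, 0.1]
o1 origin 315 113 scale 12
```

View pics/o1.png

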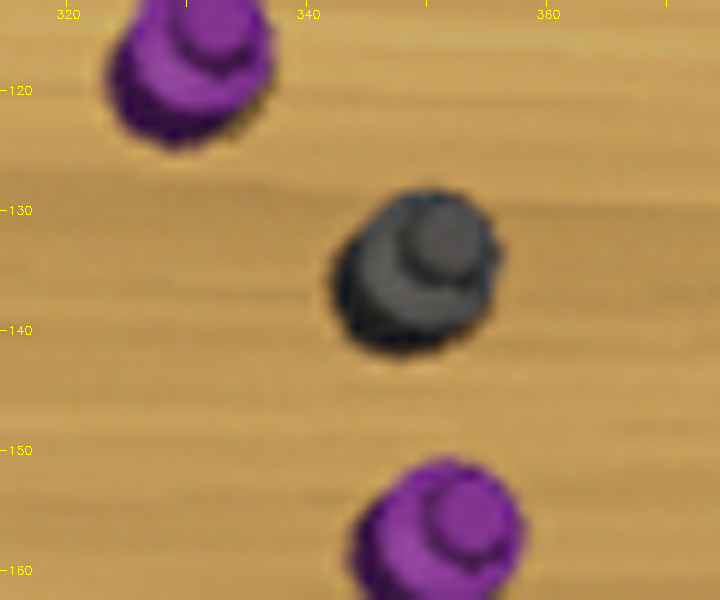

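The knob centre is at (351.7,132.5), confirming (666,−228.6). At yaw 16.4 the fingers pass clear of both purple weights.

```bash
python3 -m jog '{"slide":[[0.01,-0.002,0],[0.035,-0.007,0],[0.068,-0.013,0],[0.103,-0.02,0],[0.138,-0.027,0],[0.173,-0.034,0],[0.208,-0.041,0],[0.24,-0.047,0],[0.267,-0.052,0],[0.286,-0.056,0],[0.2978,-0.0585,0.01],[0.2978,-0.0585,0.02]],"angular":[[0,0,0],[0,0,0],[0,0,0],[0,0,0],[0,0,0],[0,0,0],[0,0,0],[0,0,0],[0,0,0],[0,0,0],[0,0,0],[0,0,0]],"jaw":[0.062,0.062,0.062,0.062,0.062,0.062,0.062,0.062,0.062,0.062,0.062,0.062]}'
python3 -m jog '{"slide":[[0,0,0.01],[0,0,0.02],[0,0,0.02],[0,0,0.02],[0,0,0.02],[0,0,0.02]],"angular":[[0,0,0],[0,0,0],[0,0,0],[0,0,0],[0,0,0],[0,0,0]],"jaw":[0.062,0.062,0.062,0.062,0.062,0.062]}'
python3 plan.py 666,-228.6,-27,16.4
python3 - <<'E'
from h import *
crop("top",391,205,80,75,"p1"); crop("side",275,160,80,60,"p2")
E
```

```text
time: 52.55
position: [668.1, -226.4, 124.7]
ee_rot: [-180.0, -0.0, 16.6]
ft_force: [0.0, -0.1, 0.1]
opening: 62.0
time: 53.05
position: [666.1, -229.6, 107.5]
ee_rot: [179.9, -0.1, 16.4]
ft_force: [0.1, -0.1, 0.0]
opening: 61.7
t 53.05 pos [ 666.1 -229.6  107.5] rot [ 1.7994e+02 -6.0000e-02  1.6420e+01] open 61.7 F [ 0.1 -0.1  0. ]
666,-228.6,-27,16.4 slide [0.0, -0.0011, 0.1345] ang [0.1, -0.1, 0.0]
p1 origin 351 168 scale 8
p2 origin 235 130 scale 10
```

View pics/p1.png

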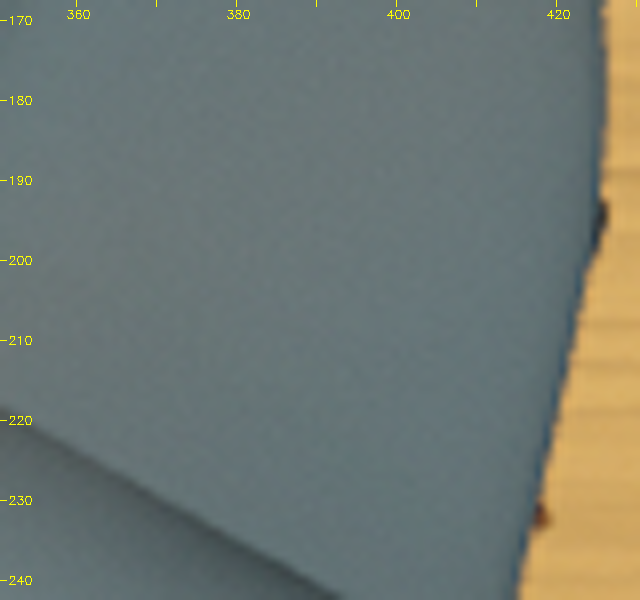

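View pics/p2.png

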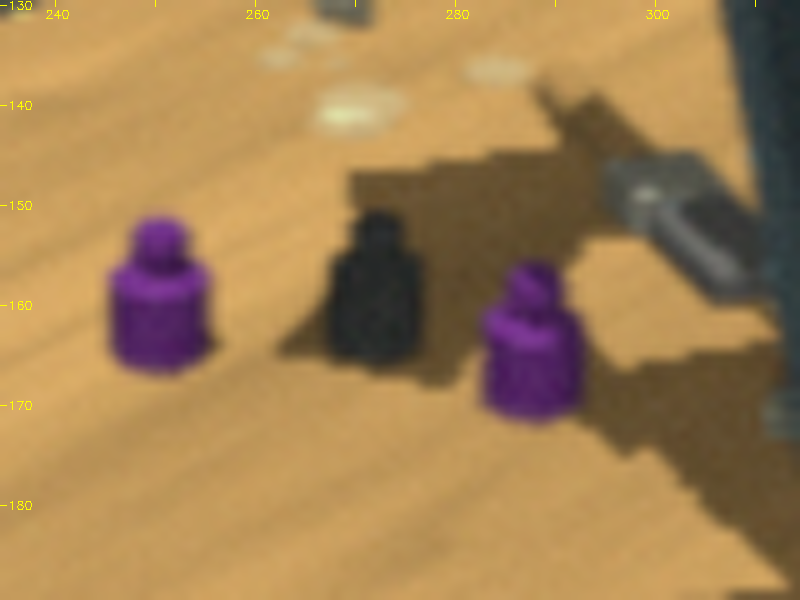

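The dark weight stands between the two purple ones (side view (272,158)) with the gripper above it. Descending.

```bash
python3 -m jog '{"slide":[[0,-0.001,0.012],[0,-0.001,0.032],[0,-0.001,0.056],[0,-0.001,0.08],[0,-0.001,0.1],[0,-0.001,0.116],[0,-0.001,0.126],[0,-0.001,0.132],[0,-0.001,0.134],[0,-0.001,0.134],[0,-0.001,0.134],[0,-0.001,0.134]],"angular":[[0,0,0],[0,0,0],[0,0,0],[0,0,0],[0,0,0],[0,0,0],[0,0,0],[0,0,0],[0,0,0],[0,0,0],[0,0,0],[0,0,0]],"jaw":[0.062,0.062,0.062,0.062,0.062,0.062,0.062,0.062,0.062,0.062,0.062,0.06]}'
python3 plan.py 666,-228.6,-27,16.4
python3 -m jog '{"slide":[[0,0,0],[0,0,0],[0,0,0],[0,0,0],[0,0,0],[0,0,0],[0,0,0],[0,0,0],[0,0,0]],"angular":[[0,0,0],[0,0,0],[0,0,0],[0,0,0],[0,0,0],[0,0,0],[0,0,0],[0,0,0],[0,0,0]],"jaw":[0.05,0.046,0.043,0.041,0.039,0.037,0.035,0.033,0.033]}' 45
python3 plan.py 666,-228.6,-27,16.4
```

```text
time: 54.15
position: [666.7, -228.2, -26.1]
ee_rot: [179.9, -0.1, 16.5]
ft_force: [0.2, 0.1, -0.8]
opening: 60.7
t 54.15 pos [ 666.7 -228.2  -26.1] rot [ 1.7991e+02 -1.0000e-01  1.6480e+01] open 60.7 F [ 0.2  0.1 -0.8]
666,-228.6,-27,16.4 slide [-0.0008, 0.0002, 0.0009] ang [0.1, -0.1, 0.1]
time: 54.9
position: [666.1, -228.2, -27.3]
ee_rot: [180.0, -0.0, 16.5]
ft_force: [0.0, -2.6, 2.1]
opening: 37.3
t 54.90 pos [ 666.1 -228.2  -27.3] rot [ 1.7995e+02 -3.0000e-02  1.6470e+01] open 37.3 F [ 0.  -2.6  2.1]
666,-228.6,-27,16.4 slide [-0.0002, 0.0004, -0.0003] ang [0.0, -0.0, 0.1]
```

```bash
python3 -m jog '{"slide":[[0,0,-0.003],[0,0,-0.008],[0,0,-0.016],[0,0,-0.028],[0,0,-0.043],[0,0,-0.061],[0,0,-0.08],[0,0,-0.1],[0,0,-0.118],[0,0,-0.132],[0,0,-0.142],[0,0,-0.146]],"angular":[[0,0,0],[0,0,0],[0,0,0],[0,0,0],[0,0,0],[0,0,0],[0,0,0],[0,0,0],[0,0,0],[0,0,0],[0,0,0],[0,0,0]],"jaw":[0.033,0.033,0.033,0.033,0.033,0.033,0.033,0.033,0.033,0.033,0.033,0.033]}' 45
python3 plan.py 489.5,-341.7,120,16.4
```

```text
time: 55.9
position: [666.8, -228.1, 121.6]
ee_rot: [179.9, -0.2, 16.5]
ft_force: [0.3, -1.6, -3.0]
opening: 37.5
t 55.90 pos [ 666.8 -228.1  121.6] rot [ 1.7985e+02 -1.6000e-01  1.6490e+01] open 37.5 F [ 0.3 -1.6 -3. ]
489.5,-341.7,120,16.4 slide [-0.2023, 0.0586, 0.0012] ang [0.1, -0.2, 0.1]
```

```bash
python3 -m jog '{"slide":[[-0.003,0.001,0],[-0.01,0.003,0],[-0.023,0.007,0],[-0.041,0.012,0],[-0.064,0.0185,0],[-0.09,0.026,0],[-0.117,0.034,0],[-0.143,0.0415,0],[-0.166,0.048,0],[-0.185,0.0535,0],[-0.197,0.057,0],[-0.2023,0.0586,0]],"angular":[[0,0,0],[0,0,0],[0,0,0],[0,0,0],[0,0,0],[0,0,0],[0,0,0],[0,0,0],[0,0,0],[0,0,0],[0,0,0],[0,0,0]],"jaw":[0.033,0.033,0.033,0.033,0.033,0.033,0.033,0.033,0.033,0.033,0.033,0.033]}' 45
python3 -m jog '{"slide":[[0,0,0.003],[0,0,0.006],[0,0,0.01],[0,0,0.01],[0,0,0.01],[0,0,0.01]],"angular":[[0,0,0],[0,0,0],[0,0,0],[0,0,0],[0,0,0],[0,0,0]],"jaw":[0.033,0.033,0.033,0.033,0.033,0.033]}' 45
python3 plan.py 489.5,-341.7,70,16.4
python3 - <<'E'
from h import *
crop("top",400,205,80,75,"q1")
E
```

```text
time: 56.9
position: [485.8, -342.3, 117.8]
ee_rot: [-179.9, 0.1, 16.3]
ft_force: [-0.3, 1.1, -3.0]
opening: 37.2
time: 57.4
position: [489.0, -340.8, 108.3]
ee_rot: [-180.0, 0.0, 16.5]
ft_force: [-0.0, -0.3, -2.3]
opening: 37.4
t 57.40 pos [ 489.  -340.8  108.3] rot [-179.98    0.     16.55] open 37.4 F [-0.  -0.3 -2.3]
489.5,-341.7,70,16.4 slide [0.0002, 0.0011, 0.0383] ang [-0.0, 0.0, 0.1]
q1 origin 360 168 scale 8
```

View pics/q1.png

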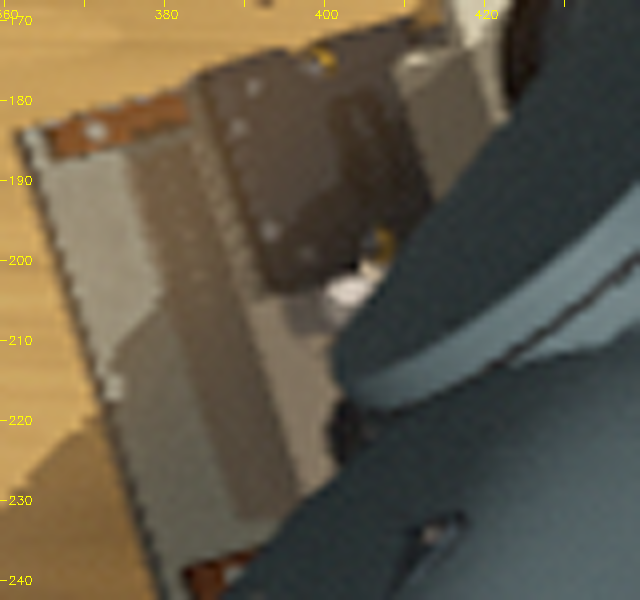

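The gripper is over the far end, the core top shows at (403,204), and weight A is in place behind. Lowering.

```bash
python3 -m jog '{"slide":[[0,0.0005,0.005],[0,0.0005,0.014],[0,0.0005,0.024],[0,0.0005,0.032],[0,0.0005,0.037],[0,0.0005,0.039],[0,0.0005,0.039],[0,0.0005,0.039],[0,0.0005,0.039]],"angular":[[0,0,0],[0,0,0],[0,0,0],[0,0,0],[0,0,0],[0,0,0],[0,0,0],[0,0,0],[0,0,0]],"jaw":[0.033,0.033,0.033,0.033,0.033,0.033,0.033,0.033,0.033]}' 45
python3 plan.py 489.5,-341.7,62,16.4
python3 -m jog '{"slide":[[0,0,0.001],[0,0,0.002],[0,0,0.003],[0,0,0.004],[0,0,0.005],[0,0,0.006],[0,0,0.006]],"angular":[[0,0,0],[0,0,0],[0,0,0],[0,0,0],[0,0,0],[0,0,0],[0,0,0]],"jaw":[0.033,0.033,0.033,0.033,0.033,0.033,0.033]}' 45
```

```text
time: 58.2
position: [488.9, -342.1, 70.0]
ee_rot: [180.0, -0.0, 16.5]
ft_force: [-0.6, -0.3, -2.5]
opening: 37.2
t 58.20 pos [ 488.9 -342.1   70. ] rot [ 1.7996e+02 -2.0000e-02  1.6480e+01] open 37.2 F [-0.6 -0.3 -2.5]
489.5,-341.7,62,16.4 slide [0.0007, -0.0002, 0.008] ang [0.0, -0.0, 0.1]
time: 58.78
position: [488.4, -341.6, 63.2]
ee_rot: [-180.0, 0.0, 16.5]
ft_force: [-0.8, 0.1, -2.9]
opening: 37.6
```

```bash
python3 -m jog '{"slide":[[0,0,0.0005],[0,0,0.0009],[0,0,0.0009]],"angular":[[0,0,0],[0,0,0],[0,0,0]],"jaw":[0.033,0.033,0.033]}' 45
```

```text
time: 59.03
position: [488.5, -341.8, 62.6]
ee_rot: [-180.0, 0.0, 16.5]
ft_force: [0.9, 0.3, -2.7]
opening: 37.4
```

```bash
python3 -m jog '{"slide":[[0,0,0.0005],[0,0,0.0009],[0,0,0.0009]],"angular":[[0,0,0],[0,0,0],[0,0,0]],"jaw":[0.033,0.033,0.033]}' 45
python3 -m jog '{"slide":[[0,0,0.0004],[0,0,0.0006],[0,0,0.0006]],"angular":[[0,0,0],[0,0,0],[0,0,0]],"jaw":[0.033,0.033,0.033]}' 45
```

```text
time: 59.28
position: [488.5, -341.7, 61.6]
ee_rot: [-180.0, 0.0, 16.5]
ft_force: [1.1, 0.5, -3.4]
opening: 37.2
time: 59.53
position: [488.6, -341.7, 61.1]
ee_rot: [-180.0, 0.0, 16.5]
ft_force: [0.3, 0.2, -3.2]
opening: 37.5
```

```bash
python3 -m jog '{"slide":[[0,0,0.0004],[0,0,0.0006],[0,0,0.0006]],"angular":[[0,0,0],[0,0,0],[0,0,0]],"jaw":[0.033,0.033,0.033]}' 45
```

```text
time: 59.78
position: [488.6, -341.9, 60.8]
ee_rot: [180.0, -0.0, 16.5]
ft_force: [0.4, -0.6, -0.7]
opening: 37.1
```

```bash
python3 -m jog '{"slide":[[0,0,0.0003],[0,0,0.0004],[0,0,0.0004]],"angular":[[0,0,0],[0,0,0],[0,0,0]],"jaw":[0.033,0.033,0.033]}' 45
```

```text
time: 60.03
position: [488.7, -341.9, 60.7]
ee_rot: [180.0, -0.0, 16.5]
ft_force: [-0.6, 1.7, 4.2]
opening: 37.3
```

Seated. I'll release, rise and move away for a final look.

```bash
python3 -m jog '{"slide":[[0,0,-0.0003],[0,0,-0.0003],[0,0,-0.0003],[0,0,-0.0003],[0,0,-0.0003],[0,0,-0.0003],[0,0,-0.0003],[0,0,-0.0003]],"angular":[[0,0,0],[0,0,0],[0,0,0],[0,0,0],[0,0,0],[0,0,0],[0,0,0],[0,0,0]],"jaw":[0.036,0.039,0.041,0.044,0.048,0.053,0.058,0.062]}' 
python3 -m jog '{"slide":[[0,0,-0.005],[0,0,-0.015],[0,0,-0.03],[0,0,-0.045],[0,0,-0.06],[0,0,-0.075],[0,0,-0.09],[0,0,-0.105],[0,0,-0.11],[0,0,-0.11]],"angular":[[0,0,0],[0,0,0],[0,0,0],[0,0,0],[0,0,0],[0,0,0],[0,0,0],[0,0,0],[0,0,0],[0,0,0]],"jaw":[0.062,0.062,0.062,0.062,0.062,0.062,0.062,0.062,0.062,0.062]}' 
python3 plan.py 450,60,170,16.4
```

```text
time: 60.7
position: [488.6, -341.8, 60.4]
ee_rot: [-180.0, 0.0, 16.5]
ft_force: [0.7, 0.3, 0.8]
opening: 60.1
time: 61.53
position: [489.5, -342.7, 172.9]
ee_rot: [179.8, -0.1, 16.5]
ft_force: [0.8, -0.8, -0.1]
opening: 61.8
t 61.53 pos [ 489.5 -342.7  172.9] rot [ 1.7978e+02 -1.1000e-01  1.6480e+01] open 61.8 F [ 0.8 -0.8 -0.1]
450,60,170,16.4 slide [0.0764, -0.3974, 0.0015] ang [0.2, -0.1, 0.1]
```

```bash
python3 -m jog '{"slide":[[0.003,-0.015,0],[0.009,-0.045,0],[0.016,-0.08,0],[0.022,-0.115,0],[0.029,-0.15,0],[0.036,-0.185,0],[0.042,-0.22,0],[0.049,-0.255,0],[0.056,-0.29,0],[0.063,-0.325,0],[0.07,-0.36,0],[0.076,-0.397,0]],"angular":[[0,0,0],[0,0,0],[0,0,0],[0,0,0],[0,0,0],[0,0,0],[0,0,0],[0,0,0],[0,0,0],[0,0,0],[0,0,0],[0,0,0]],"jaw":[0.062,0.062,0.062,0.062,0.062,0.062,0.062,0.062,0.062,0.062,0.062,0.062]}'
python3 -m jog '{"slide":[[0.02,-0.035,0],[0.03,-0.07,0],[0.04,-0.105,0],[0.04,-0.12,0],[0.04,-0.12,0],[0.04,-0.12,0]],"angular":[[0,0,0],[0,0,0],[0,0,0],[0,0,0],[0,0,0],[0,0,0]],"jaw":[0.062,0.062,0.062,0.062,0.062,0.062]}'
python3 - <<'E'
from h import *
t=vision.read_camera("top");s=vision.read_camera("side")
crop("top",395,205,80,75,"z1",t); crop("side",340,150,80,60,"z2",s)
cv2.imwrite("pics/z3.png",cv2.resize(t,(800,600)));cv2.imwrite("pics/z4.png",cv2.resize(s,(800,600)))
R=Ro.from_euler('z',16.45,degrees=True)
for c in([443,-355.3],[444.4,-355.5]):
  for l in [(48,0,140),(-48,0,140),(0,0,106),(70,30,88),(70,-30,88),(-70,30,88),(-70,-30,88)]: print(l,[proj(n,R.apply([l[0],l[1],l[2]])+[c[0],c[1],0]).round(1)[0].tolist() for n in("top","side")])
E
```

```text
time: 62.53
position: [448.0, 62.0, 169.8]
ee_rot: [-180.0, 0.0, 16.5]
ft_force: [0.5, 0.1, 0.1]
opening: 62.0
time: 63.03
position: [452.4, 187.3, 169.7]
ee_rot: [180.0, 0.1, 16.6]
ft_force: [0.1, 0.1, -0.3]
opening: 61.9
z1 origin 355 168 scale 8
z2 origin 300 120 scale 10
(48, 0, 140) [[403.4, 187.5], [332.1, 133.5]]
(-48, 0, 140) [[414.6, 221.8], [359.0, 138.3]]
(0, 0, 106) [[403.5, 205.6], [344.4, 144.8]]
(70, 30, 88) [[383.3, 185.3], [322.3, 149.0]]
(70, -30, 88) [[403.1, 179.9], [327.4, 142.7]]
(-70, 30, 88) [[398.5, 232.9], [361.3, 156.6]]
(-70, -30, 88) [[418.4, 227.2], [365.5, 149.8]]
(48, 0, 140) [[403.5, 187.0], [331.8, 133.3]]
(-48, 0, 140) [[414.6, 221.2], [358.7, 138.2]]
(0, 0, 106) [[403.6, 205.1], [344.1, 144.6]]
(70, 30, 88) [[383.4, 184.8], [322.0, 148.9]]
(70, -30, 88) [[403.1, 179.4], [327.1, 142.6]]
(-70, 30, 88) [[398.5, 232.4], [361.0, 156.4]]
(-70, -30, 88) [[418.5, 226.7], [365.2, 149.7]]
```

View pics/z1.png

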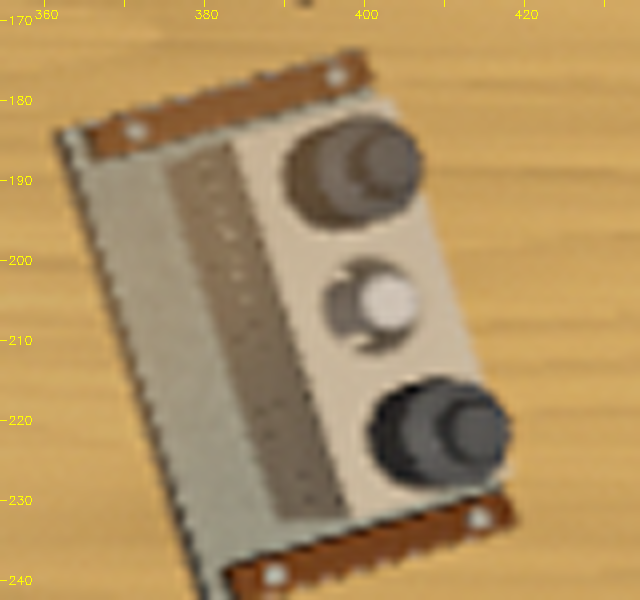

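View pics/z2.png

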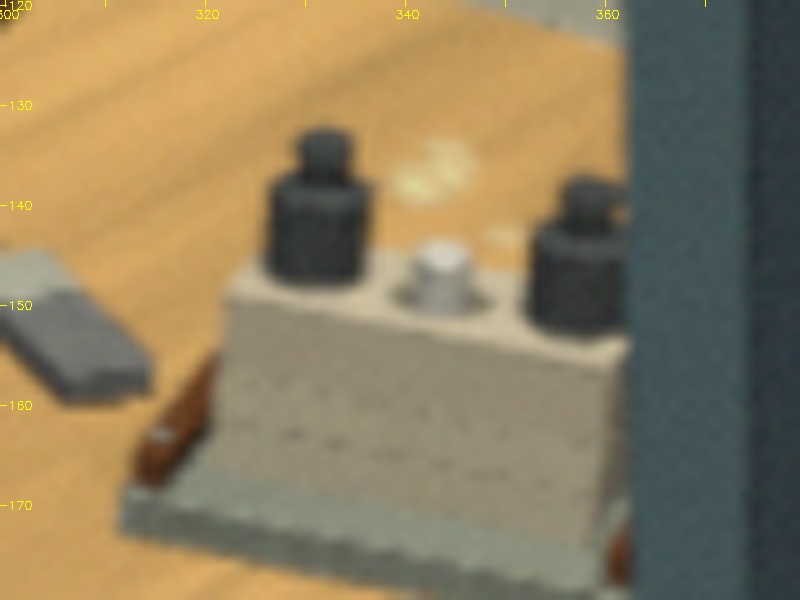

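View pics/z3.png

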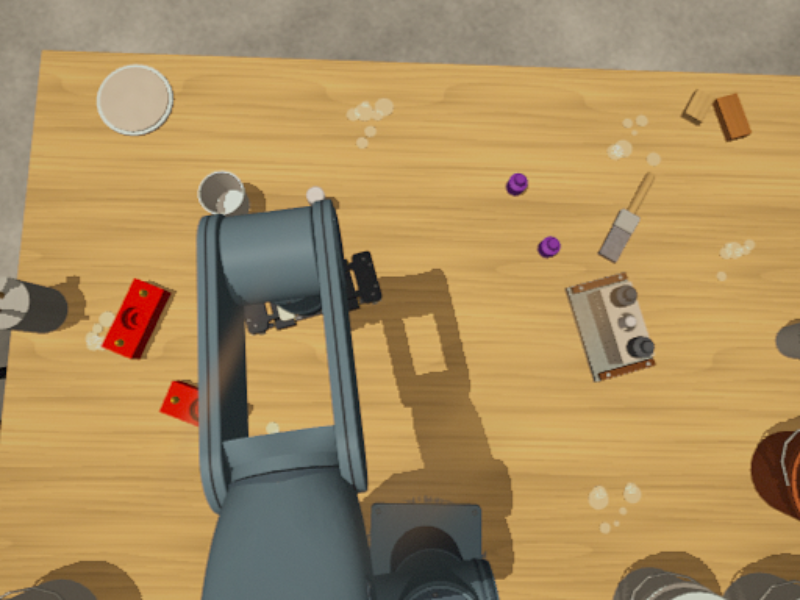

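The final views agree with prediction. In the top view the knobs are at (403.2,187.9) and (414.1,221.3) and the core at (403,205). The side view shows the mould closed without a gap, the core standing out, and both weights upright. The cup, thick core, brush and look-alikes haven't moved, and the arm is clear.

```bash
python3 -c "
from workcell import bot
print(bot.sign_off()); print(bot.observe()['time'])"
```

```text
the job is handed in; nothing more can be done
None
the job is handed in; nothing more can be done
```

The mould is closed and I handed the job in at about 63 s of the 144 s allowed. The lower half is on the board between the cleats, and the 20 mm core stands in its socket. The upper half is fully down over the core and pins, with an iron weight on each end. Sign-off gave no verdict.

- **Final checks:** In the last pictures the core top and both weight knobs were within about 0.6 px (about 2 mm) of where they should be. The side view showed no visible gap between the halves, the core standing out of the top, and both weights upright. Each part touched down at 8 N or less, at about the expected height. The brush, cup, thick core and purple look-alikes had not visibly moved. One red lower-half look-alike was partly hidden by the arm in that last view.
- **Reported height was wrong:** The tool's reported z read about 35 mm lower than the real finger ends. My first grip on the lower half therefore closed level with its top and held nothing. The block did not move, and I measured the offset from the pictures and worked with it from then on.
- **Sideways miss:** One move with the upper half ended 22 mm off to the side at a safe height. I corrected it before lowering.
- **Small disagreement:** The camera and the gripper readings differed by about 1.7 mm in x at the board. I allowed for this, and it is within the tolerances.

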